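Level the bench scale with a pry bar and packing plate

ROBOT

A 6-joint arm with a two-finger parallel gripper is mounted at the origin on the work surface. World frame = base frame: x ahead of the robot, y to its left, z up, the work surface at z = 0. Lengths are in m, angles in rad, forces in N, time in s.
With the tool pointing down it reaches from about 0.275 to 0.775 m from the base axis. Payload 14.6 kg.
Tool frame: the origin (TCP) lies on the centre line of the jaws, within the pads' length; the fingertips stand 25 mm ahead of it and the grasp point (between the pads) lies 6 mm ahead of it (bot.finger_overhang is the distance from the TCP to the fingertips, in m); z points along the fingers, y is the line along which they close (so a half turn about z gives the same grasp; the last joint's range is limited). The gripper opens to 85 mm and grips with 20 to 120 N. Pads are 22 mm wide; open, the fingers measure 114 mm over their backs; the gripper's body (76 mm by 85 mm) begins 54 mm behind the grasp point. The pads swing forward as they close: fully open they stand 13 mm farther back than shut.
Start: joints at [-1.475, 0.263, -0.048, 1.259, 0, 1.415], TCP at [0.13, -0.509, 0.256] pointing down, gripper open.
Joint ranges: [-2.65, 2.65], [-0.89, 1.7], [-1.18, 1.37], [-2.13, 2.11], [-1.35, 1.29], [-3.14, 3.14]. Speed limits (rad/s): [1.89, 1.89, 2.57, 2.79, 3.14, 3.14].

INTERFACE

Orientations are given as [roll, pitch, yaw] about the fixed x, y, z axes, in that order (R = Rz(yaw) Ry(pitch) Rx(roll)).
In Python, from station import bot, imaging, close_job, spotter gives the robot as it stands.
- The arm moves only by the tool move_arm, never from a script. Its argument "rows" is a list of rows, each an object of numbers: "hand": the opening, from 0 (shut) to 1 (fully open); "tx", "ty", "tz": the shift along the tool's x, y, z in m; "twist": the turn about the tool's z in rad. In form: [{"hand": .., "tx": .., "ty": .., "tz": .., "twist": ..}, ...]. A call has 1 to 20 rows; each row is the pose to reach, as a shift and turn from the pose commanded when the call began, along the tool's axes at that moment; what a row does not reach only later rows make up. A row lasts 1/10 s, in which the tool goes at most 50 mm and 8.59 degrees, less where a joint would pass 70% of its speed; a pose out of reach is approached as far as the arm can. A call with a gripper value outside its range is refused whole. The fingers move at their own pace and stop on an object; the grip force is fixed at half the most. Time passes only in rows, so rows that repeat a pose let the fingers close. It gives the time, the measured TCP pose, the force, the opening and the grip force at its end, in the units of the state.
- bot.state(): the state, without advancing time (a new reading comes with each control period).
- imaging.capture(name): name is "scene" or "top" or "wrist"; returns (picture, depth): 420x560x3 uint8, blue, green, red; 420x560 float32, m along the optical axis (not along the pixel's ray), 0 where there is no reading.
- imaging.camera_info(name): a dict with "fx", "fy", "cx", "cy" (pixels), "distortion" ([k1, k2, p1, p2, k3] as OpenCV has them; the pictures are not rectified), "position" and "rotation" of the camera in the world. Camera axes: x right, y up, looking along -z (the intrinsics and any distortion apply to the point x, -y, -z); pixel columns grow to the right and rows downward; lengths in m; the calibration is good to about 2 mm. A picture is of the moment at which its call begins: read the wrist's pose just before it. camera_info takes no time and is no camera call; for the wrist camera it gives the pose at the moment of the call.
- close_job(): hands the job in; it is judged then, once.
Trained networks look in the newest picture that a camera, given by its name, has taken for a name from the list of things; names that differ only in an ending like _2 or _b are one class to them, and where a whole thing is asked for, a point or a joint stands for the part that bears it (a point fixed in the world has none). Each returns a list of dicts, best first, with "confidence" (0 to 1); they miss things now and then, are a little off and sometimes report something else, mostly with a low value. They report only what shows in the picture. A call takes as long as a camera call. They do not tell look-alikes from the thing itself.
- spotter.masks_of(camera, query): "pixels" (420x560 bool, what is visible of it) and "xy" ([column, row] in pixels, amid what is visible of it).
The state is a dict: "time_s": time; "joints": joint angles; "joint_velocities": joint speeds; "joint_torque": joint torques, N m; "tcp_pos": TCP position; "tcp_rot": TCP orientation; "contact_force": force on the tool from outside, world axes, zero at the start; "moment": the same for the moment, N m; "finger_gap": finger opening in m; "gripper_force": force on a finger pad.
Only numpy, scipy, OpenCV 4.12 (cv2) and the standard library are available. Lean on these libraries where they do the work, as an engineer would, in place of code of your own. Each camera call takes 0.05 s, during which the arm holds its last target. There are 200 camera calls.

TASK

The kitchen scale leans because one of its feet is too short. Take the pry bar, put its tip under the low edge and lever the scale up over the hardwood block, let the bar's heavy handle rest on the bench so it holds the scale up, and slip the white packing plate squarely under the short foot; then let the scale down gently so it stands level on the plate, and lay the bar flat on the open bench, out from under the scale. Leave the scale about where it is, and do not disturb the spray bottle or the jar.

Things in the scene. Friction and masses are not known exactly. Their poses are not given: they have to be found in the camera images.
- scale_mid (a point): Bench scale, 3 kg, loose: white case 260 (own x) x 280 (y) x 55 mm under a steel plate 284 x 290 x 14 mm (top 106 mm above the bench when level; overhangs the low edge 12 mm). Point: centre of the case. Own -x points out of the low side. Two sound 30 mm feet at x +110, y +-110 mm; one short foot near the low edge, so it leans 0.056 rad as found.
- scale_edge (a point): Middle of the lower edge of the scale's case on its low (-x) side; axes as the scale's. The edge runs along own y. Gap between edge and bench: 18 mm as found, 30 mm when level.
- scale_foot (a point): Centre of the underside of the short foot (dark steel stub, 24 mm across, 18 mm long), 25 mm inside the low edge and 45 mm to the own -y side of its middle; axes as the scale's. On the bench as found; 12 mm above it when level.
- fulcrum_top (a point): Top middle of the hardwood fulcrum block, fixed to the bench, 28 x 70 x 26 mm; its top is a half-round ridge (radius 14 mm) along own y, parallel to the scale's low edge. Own +x points to the scale. It stands about 45 mm outside the low edge and about 90 mm along it from the short foot.
- bar_grip (a point): Steel pry bar 310 mm long, 0.92 kg, flat underside. Point: its centre of mass about, 11 mm above the underside, 200 mm from the tip end. Own +x to the tip, z up. Handle 26 wide x 22 high, from 20 mm ahead of here to 110 mm behind; blade ahead 24 x 10 mm, the last 30 mm only 6 thick. Handle down on the bench over the block, its weight alone holds the scale's edge about 36 mm up.
- bar_tip (a point): Middle of the end face of the pry bar's tip, 3 mm above the underside, 200 mm ahead of bar_grip; axes as the bar's. Tip 10 to 15 mm under the edge, bar resting on the ridge, it goes in freely at about 22 degrees tip down.
- pad_mid (a point): Centre of the loose white plastic packing plate, 84 (own x) x 44 (own y) x 12 mm, 45 g, flat on the bench; own z up. It goes in lengthwise, square to the low edge, its outer end left sticking out 30 to 40 mm. A gripper pointing straight down would strike the scale there: lean it away from the scale.
- sprayer: Bystander: steel spray bottle with black head, 60 mm across, 180 mm high; origin at its foot.
- jar: Bystander: amber glass jar with a steel lid, 84 mm across, 120 mm high; origin at its foot.
Not all that is in view belongs to the job. Several things look just like the part that bears pad_mid: the one meant starts farthest from the robot's base.

How it is judged:
By the outcome, as a careful person would: the job done as asked, in the order asked, and still so for the second after the job is handed in, with the robot touching nothing.
It also fails if it takes over 72 s, if anything falls off the work surface, if the arm or the gripper's body presses on something with over 40 N, if the wrist force passes 120 N, or if a joint passes its speed limit or range.

## Working session

There is one attempt and no reset: what is moved stays moved. The work goes in short steps, Python scripts to look and compute and a tool call to move; the robot and the scene stay as the last step left them, time stands still between calls to the robot, and variables do not carry over. Pictures are saved under pics/ and viewed, at most 10 in all, crops included, and the job is handed in when it is done.

Besides the shell and the picture viewer there is one more tool, called after "Request:" as name(argument=value, ...), one argument or row to a line, values as JSON. move_arm: Moves the arm, as the interface text tells. Its arguments: {"type":"object","properties":{"rows":{"type":"array"}},"required":["rows"]}

```bash
ls; mkdir -p pics; cat > h.py <<'E'
import numpy as np, cv2
from scipy.spatial.transform import Rotation as Rt
from station import bot, imaging, close_job, spotter
def world(cam,depth,uv,info=None):
    i=info or imaging.camera_info(cam)
    uv=np.atleast_2d(np.array(uv,float))
    K=np.array([[i['fx'],0,i['cx']],[0,i['fy'],i['cy']],[0,0,1]])
    n=cv2.undistortPoints(uv.reshape(-1,1,2),K,np.array(i['distortion'],float)).reshape(-1,2)
    c=np.clip(uv.round().astype(int),0,[559,419])
    d=depth[c[:,1],c[:,0]]
    p=np.c_[n[:,0]*d,-n[:,1]*d,-d]
    R=np.array(i['rotation'])
    if R.shape!=(3,3): R=Rt.from_euler('xyz',R).as_matrix() if R.size==3 else Rt.from_quat(R).as_matrix()
    return p@R.T+np.array(i['position'])
def cloud(cam,depth,mask=None,info=None):
    m=(depth>0) if mask is None else mask&(depth>0)
    v,u=np.nonzero(m)
    return world(cam,depth,np.c_[u,v],info),u,v
E
python3 - <<'E'
from h import *
for c in("scene","top"):
    p,d=imaging.capture(c); cv2.imwrite(f"pics/{c}0.png",p); np.savez(f"{c}0.npz",p=p,d=d)
    i=imaging.camera_info(c); print(c,i)
    for q in("scale_mid","fulcrum_top","bar_grip","pad_mid","sprayer","jar"):
        for r in spotter.masks_of(c,q)[:5]:
            w,_,_=cloud(c,d,r["pixels"]); print(q,round(r["confidence"],2),np.round(r["xy"]),r["pixels"].sum(),np.round(np.median(w,0),3) if len(w) else None)
print(bot.state())
E
```

```text
pics
scene {'fx': 517.6800971209319, 'fy': 517.6800971209319, 'cx': 292.0248359594188, 'cy': 205.46124377042, 'distortion': array([-0.15386771,  0.        ,  0.        ,  0.        ,  0.        ]), 'position': array([ 0.86387504, -0.44889976,  1.1356833 ]), 'rotation': array([0.5367299 , 0.00186964, 0.57483349])}
scale_mid 0.93 [327. 184.] 13097 [0.562 0.165 0.098]
scale_mid 0.28 [390. 114.] 1332 [0.595 0.456 0.091]
fulcrum_top 0.67 [272. 235.] 363 [0.508 0.008 0.022]
fulcrum_top 0.29 [324. 183.] 13197 [0.561 0.166 0.098]
bar_grip 0.72 [166. 323.] 1669 [ 0.427 -0.303  0.012]
bar_grip 0.45 [393. 116.] 1373 [0.595 0.456 0.09 ]
bar_grip 0.21 [251. 362.] 766 [ 0.635 -0.264  0.011]
bar_grip 0.19 [324. 184.] 13117 [0.561 0.165 0.098]
pad_mid 0.81 [248. 362.] 807 [ 0.635 -0.265  0.011]
pad_mid 0.74 [216. 224.] 528 [ 0.364 -0.045  0.011]
pad_mid 0.65 [118. 297.] 609 [ 0.286 -0.324  0.011]
sprayer 0.95 [358. 308.] 1248 [ 0.782 -0.08   0.127]
jar 0.44 [168. 323.] 1553 [ 0.428 -0.295  0.012]
top {'fx': 410.4611681358912, 'fy': 410.4611681358912, 'cx': 285.07110745410057, 'cy': 216.1968663453692
[... 665 characters left out ...]
'time_s': 0.7, 'joints': array([-1.47529777e+00,  2.63089915e-01, -4.83007329e-02,  1.25940874e+00,
        1.71380470e-05,  1.41552398e+00]), 'joint_velocities': array([ 0.00016025, -0.00078154, -0.0011727 ,  0.0009329 ,  0.00049519,
        0.00045932]), 'joint_torque': array([ 8.09254634e-04, -6.37302446e+01,  3.84737313e+01,  9.12233518e-04,
       -1.58725078e-05, -8.80249644e-06]), 'tcp_pos': array([ 0.13029248, -0.50857443,  0.25628324]), 'tcp_rot': array([-3.14159228e+00, -1.74056294e-05,  2.50770902e-01]), 'contact_force': array([-0.21107831, -0.26897832,  1.42299732]), 'moment': array([ 0.03599035,  0.00501914, -0.04831073]), 'gripper_force': 0.0, 'finger_gap': 0.08564088188564857}
```

View pics/scene0.png

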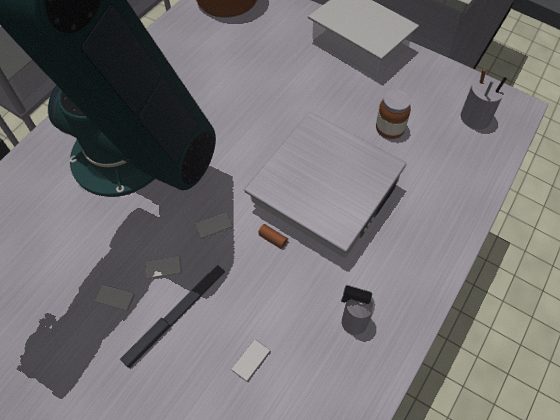

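View pics/top0.png

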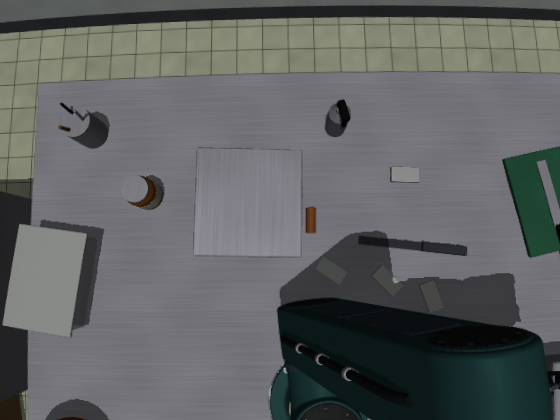

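```bash
cat > m.py <<'E'
from h import *
def rect(w,zlo,zhi):
    s=w[(w[:,2]>zlo)&(w[:,2]<zhi)]
    r=cv2.minAreaRect((s[:,:2]*1000).astype(np.float32)); return np.round(r[0],1),np.round(r[1],1),round(r[2],1),len(s),np.round(np.median(s[:,2]),4),np.round(cv2.boxPoints(r))
E
python3 - <<'E'
from m import *
for c in("scene","top"):
    z=np.load(f"{c}0.npz"); d=z["d"]; w,u,v=cloud(c,d)
    def box(x0,x1,y0,y1,lo,hi): 
        k=(w[:,0]>x0)&(w[:,0]<x1)&(w[:,1]>y0)&(w[:,1]<y1)&(w[:,2]>lo)&(w[:,2]<hi); return w[k]
    t=box(.5,.7,-.2,-.1,-.05,.05); print(c,"table z",t[:,2].mean().round(4),t[:,2].std().round(4))
    print("scale",*rect(box(.35,.8,.0,.42,.075,.13),.075,.13))
    s=box(.47,.6,.1,.28,.07,.13); A=np.c_[s[:,:2],np.ones(len(s))]; print("plane",np.linalg.lstsq(A,s[:,2],rcond=None)[0].round(4))
    print("ful",*rect(box(.44,.56,-.02,.035,.015,.045),.018,.04))
    print("bar",*rect(box(.38,.48,-.46,-.1,.005,.04),.007,.04))
    b=box(.38,.48,-.46,-.1,.016,.04); print("handle",*rect(b,.016,.04))
    b=box(.38,.48,-.46,-.1,.003,.013); print("blade",*rect(b,.003,.013))
    print("plate",*rect(box(.57,.70,-.33,-.2,.006,.03),.007,.03))
    print("spray",*rect(box(.7,.86,-.15,.0,.03,.25),.03,.25))
E
```

```text
scene table z -0.0006 0.0022
scale [548.9 183. ] [287.7 293. ] 88.1 12149 0.0988 [[398.  44.]
 [691.  34.]
 [700. 322.]
 [407. 331.]]
plane [0.0013 0.0591 0.0879]
ful [506.1  13.3] [26.6 71.2] 87.7 255 0.024 [[470.   2.]
 [541.  -1.]
 [542.  25.]
 [471.  28.]]
bar [ 440.8 -278.3] [308.9  55.8] 82.3 1372 0.0157 [[ 392. -428.]
 [ 448. -435.]
 [ 489. -129.]
 [ 434. -121.]]
handle [ 418. -353.] [154.5  30. ] 83.3 680 0.021 [[ 394. -428.]
 [ 424. -431.]
 [ 442. -278.]
 [ 412. -275.]]
blade [ 430.2 -281.2] [356.   98.1] 89.7 1051 0.0079 [[ 380. -459.]
 [ 478. -459.]
 [ 480. -103.]
 [ 382. -103.]]
plate [ 633.5 -264.4] [84.4 45.3] 86.6 764 0.0113 [[ 608. -305.]
 [ 654. -308.]
 [ 659. -224.]
 [ 613. -221.]]
spray [780.1 -74.3] [69.7 48.5] 29.8 1171 0.1296 [[ 738.  -71.]
 [ 762. -113.]
 [ 822.  -78.]
 [ 798.  -36.]]
top table z -0.0 0.0022
scale [548.7 184.8] [285.4 291.3] 88.0 11574 0.1003 [[398.  47.]
 [689.  37.]
 [699. 322.]
 [408. 333.]]
plane [0.0035 0.0573 0.0878]
ful [503.5  16.3] [25.4 68.8] 88.4 219 0.0242 [[469.   5.]
 [538.   3.]
 [538.  28.]
 [470.  30.]]
bar [ 426.9 -273.3] [308.8  27.7] 82.7 853 0.0146 [[ 394. -425.]
 [ 421. -428.]
 [ 460. -122.]
 [ 433. -118.]]
handle [ 415.6 -361.6] [131.   26.5] 82.2 415 0.0217 [[ 394. -425.]
 [ 420. -428.]
 [ 438. -299.]
 [ 411. -295.]]
blade [ 430.1 -278.2] [353.3  99.4] 89.9 773 0.007 [[ 380. -455.]
 [ 480. -455.]
 [ 480. -102.]
 [ 381. -102.]]
plate [ 640.2 -262.7] [83.1 83.1] 87.6 431 0.0118 [[ 597. -302.]
 [ 680. -306.]
 [ 683. -223.]
 [ 600. -219.]]
spray [776.1 -60.4] [59.5 62.3] 68.8 621 0.1295 [[736. -77.]
 [794. -99.]
 [816. -44.]
 [758. -21.]]
```

```bash
python3 - <<'E'
from h import *
p=np.load("scene0.npz")["p"]; cv2.imwrite("pics/crop1.png",cv2.resize(p[180:400,90:330],None,fx=3,fy=2.7,interpolation=cv2.INTER_CUBIC))
E
```

```text
(no output)
```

View pics/crop1.png

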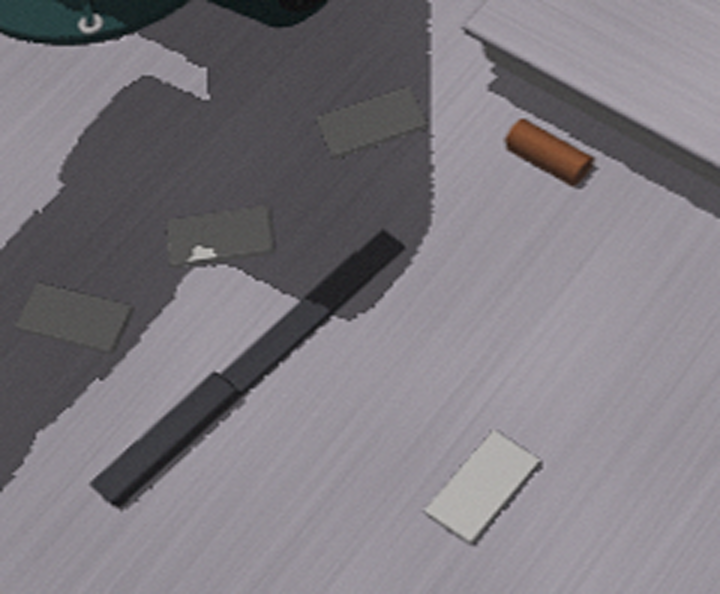

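The scene shows four look-alike plates at scene pixels (216,224), (163,267), (115,297) and (251,360). The last is farthest from the base, at about (0.634,-0.263), so it is the one to use. The bar handle is at (166,323), the block at (272,235) and the scale at (327,184). First I go above the rear of the bar's handle.

Request:
move_arm(
  rows=[
    {"tx":0.298,"ty":-0.034,"tz":0.13,"twist":-1.19,"hand":0.8},
    {"tx":0.298,"ty":-0.034,"tz":0.13,"twist":-1.19,"hand":0.7},
    {"tx":0.298,"ty":-0.034,"tz":0.13,"twist":-1.19,"hand":0.7},
    {"tx":0.298,"ty":-0.034,"tz":0.13,"twist":-1.19,"hand":0.7},
    {"tx":0.298,"ty":-0.034,"tz":0.13,"twist":-1.19,"hand":0.7},
    {"tx":0.298,"ty":-0.034,"tz":0.13,"twist":-1.19,"hand":0.7},
    {"tx":0.298,"ty":-0.034,"tz":0.13,"twist":-1.19,"hand":0.7},
    {"tx":0.298,"ty":-0.034,"tz":0.13,"twist":-1.19,"hand":0.7},
    {"tx":0.298,"ty":-0.034,"tz":0.13,"twist":-1.19,"hand":0.7},
    {"tx":0.298,"ty":-0.034,"tz":0.13,"twist":-1.19,"hand":0.7},
  ],
)

```text
time_s: 1.7
tcp_pos: [0.4104, -0.4019, 0.1264]
tcp_rot: [3.142, 0.0, 1.436]
contact_force: [-0.1, -0.7, 0.1]
finger_gap: 0.0596
gripper_force: 0.0
```

```bash
cat >> h.py <<'E'
def to(x,y,z,yaw=None):
    s=bot.state(); R=Rt.from_euler('xyz',s["tcp_rot"]).as_matrix()
    t=R.T@(np.array([x,y,z])-s["tcp_pos"]); y0=s["tcp_rot"][2]
    tw=0 if yaw is None else -((yaw-y0+np.pi)%(2*np.pi)-np.pi)
    return np.r_[t,tw].round(4)
def st():
    s=bot.state(); print({k:np.round(s[k],4).tolist() for k in("time_s","joints","tcp_pos","tcp_rot","contact_force","moment","finger_gap","gripper_force")})
E
python3 - <<'E'
from m import *
st()
i=imaging.camera_info("wrist"); p,d=imaging.capture("wrist"); cv2.imwrite("pics/w1.png",p)
w,u,v=cloud("wrist",d,info=i); 
k=(w[:,2]>.016)&(w[:,2]<.03)&(abs(w[:,0]-.415)<.06)&(w[:,1]<-.28)&(w[:,1]>-.45); print(*rect(w[k],.016,.03)) if k.sum()>9 else print(k.sum(),len(w))
print(to(.4104,-.4018,.031,1.442))
E
```

```text
{'time_s': 1.7, 'joints': [-0.9168, 0.4144, -0.1818, 0.9744, -0.0001, 0.7885], 'tcp_pos': [0.4104, -0.4019, 0.1264], 'tcp_rot': [3.1415, 0.0002, 1.4363], 'contact_force': [-0.0861, -0.7272, 0.0923], 'moment': [-0.0038, 0.024, 0.0121], 'finger_gap': 0.0596, 'gripper_force': 0.0}
[ 413.7 -363.3] [129.2  26.3] 82.4 7218 0.0223 [[ 392. -426.]
 [ 418. -429.]
 [ 435. -301.]
 [ 409. -298.]]
[ 0.0003  0.0001  0.0956 -0.0059]
```

Request:
move_arm(
  rows=[
    {"hand":0.7,"ty":0.002,"tz":0.05},
    {"hand":0.7,"ty":0.002,"tz":0.08},
    {"hand":0.7,"ty":0.002,"tz":0.095},
    {"hand":0.7,"ty":0.002,"tz":0.095},
    {"hand":0.1,"ty":0.002,"tz":0.095},
    {"hand":0.1,"ty":0.002,"tz":0.095},
    {"hand":0.1,"ty":0.002,"tz":0.095},
    {"hand":0.1,"ty":0.002,"tz":0.095},
    {"hand":0.1,"ty":0.002,"tz":0.095},
    {"hand":0.1,"ty":0.002,"tz":0.085},
    {"hand":0.1,"ty":0.002,"tz":0.065},
    {"hand":0.1,"ty":0.002,"tz":0.045},
    {"hand":0.1,"ty":0.002,"tz":0.025},
    {"hand":0.1,"ty":0.002,"tz":0.015},
    {"hand":0.1,"ty":0.002,"tz":0.015},
  ],
)

```text
$.rows[0]: bad value
```

```bash
cat > bar.py <<'E'
from m import *
def bar(c="top",x0=.36,x1=.56,y0=-.5,y1=.1,s=None,zmin=.004):
    p,d=imaging.capture(c); w,u,v=cloud(c,d)
    # dark steel bar: near-black pixels
    px=p[v,u].astype(int); k=(w[:,0]>x0)&(w[:,0]<x1)&(w[:,1]>y0)&(w[:,1]<y1)&(w[:,2]<.2)&(w[:,2]>zmin)&(px.max(1)<75)
    return p,d,w[k],u[k],v[k]
E
python3 - <<'E'
from bar import *
st()
p,d=imaging.capture("scene"); cv2.imwrite("pics/s1.png",p)
i=imaging.camera_info("wrist"); q,dd=imaging.capture("wrist"); cv2.imwrite("pics/w2.png",q)
w,u,v=cloud("wrist",dd,info=i); k=(abs(w[:,0]-.43)<.06)&(w[:,1]>-.37)&(w[:,1]<-.1)
for y in np.arange(-.38,-.1,.03):
    m=k&(abs(w[:,1]-y)<.004); z=w[m,2]; print(round(y,2),m.sum(),np.percentile(z,[50,90,98]).round(4) if m.sum() else '')
cv2.imwrite("pics/both.png",np.hstack([p[150:400,90:370],cv2.resize(q,(373,280))[:250]]))
E
```

```text
{'time_s': 1.75, 'joints': [-0.9172, 0.4141, -0.1818, 0.9744, -0.0001, 0.7883], 'tcp_pos': [0.4102, -0.4021, 0.1266], 'tcp_rot': [3.1413, 0.0004, 1.4361], 'contact_force': [0.5115, 0.1379, 0.1024], 'moment': [-0.0132, 0.017, -0.0471], 'finger_gap': 0.0599, 'gripper_force': 0.0}
-0.38 0 
-0.35 1874 [0.0007 0.0225 0.0234]
-0.32 2033 [0.0008 0.0225 0.0234]
-0.29 2157 [0.0007 0.0104 0.0113]
-0.26 778 [0.0003 0.0013 0.0098]
-0.23 0 
-0.2 0 
-0.17 0 
-0.14 0 
-0.11 0
```

View pics/both.png

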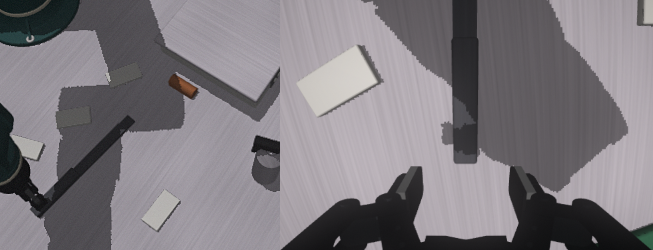

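The call was refused because every row needs all five fields. The picture shows the open fingers straddling the bar's rear end.

Request:
move_arm(
  rows=[
    {"hand":0.7,"tx":0,"ty":0.002,"tz":0.05,"twist":0},
    {"hand":0.7,"tx":0,"ty":0.002,"tz":0.08,"twist":0},
    {"hand":0.7,"tx":0,"ty":0.002,"tz":0.095,"twist":0},
    {"hand":0.7,"tx":0,"ty":0.002,"tz":0.095,"twist":0},
    {"hand":0.1,"tx":0,"ty":0.002,"tz":0.095,"twist":0},
    {"hand":0.1,"tx":0,"ty":0.002,"tz":0.095,"twist":0},
    {"hand":0.1,"tx":0,"ty":0.002,"tz":0.095,"twist":0},
    {"hand":0.1,"tx":0,"ty":0.002,"tz":0.095,"twist":0},
    {"hand":0.1,"tx":0,"ty":0.002,"tz":0.095,"twist":0},
    {"hand":0.1,"tx":0,"ty":0.002,"tz":0.085,"twist":0},
    {"hand":0.1,"tx":0,"ty":0.002,"tz":0.065,"twist":0},
    {"hand":0.1,"tx":0,"ty":0.002,"tz":0.045,"twist":0},
    {"hand":0.1,"tx":0,"ty":0.002,"tz":0.025,"twist":0},
    {"hand":0.1,"tx":0,"ty":0.002,"tz":0.015,"twist":0},
    {"hand":0.1,"tx":0,"ty":0.002,"tz":0.015,"twist":0},
  ],
)

```text
time_s: 3.35
tcp_pos: [0.413, -0.4026, 0.1128]
tcp_rot: [3.14, 0.002, 1.441]
contact_force: [0.4, -0.7, -7.9]
finger_gap: 0.0241
gripper_force: 59.5
```

```bash
python3 - <<'E'
from bar import *
st()
p,d,w,u,v=bar("top")
o=np.argsort(w[:,1])
for y in np.arange(-.5,-.08,.03):
    m=abs(w[:,1]-y)<.006; print(round(y,2),m.sum(),np.median(w[m],0).round(4) if m.sum() else '')
q,_=imaging.capture("scene"); cv2.imwrite("pics/s2.png",np.hstack([q[150:400,90:370],p[200:380,280:560][:180].repeat(1,0) if 0 else cv2.resize(p[200:400,300:560],(325,250))]))
E
```

```text
{'time_s': 3.35, 'joints': [-0.9139, 0.4273, -0.2008, 0.94, -0.0002, 0.7871], 'tcp_pos': [0.413, -0.4026, 0.1128], 'tcp_rot': [3.1398, 0.002, 1.4406], 'contact_force': [0.3995, -0.6817, -7.9139], 'moment': [-0.6482, 0.0645, -0.0723], 'finger_gap': 0.0241, 'gripper_force': 59.4747}
-0.5 0 
-0.47 2 [ 0.4904 -0.4714  0.0046]
-0.44 2 [ 0.5074 -0.438   0.0045]
-0.41 108 [ 0.4503 -0.4088  0.1426]
-0.38 158 [ 0.4009 -0.3831  0.1515]
-0.35 55 [ 0.4221 -0.3491  0.0851]
-0.32 54 [ 0.426  -0.3202  0.0763]
-0.29 40 [ 0.4305 -0.2909  0.0548]
-0.26 11 [ 0.4429 -0.2597  0.0397]
-0.23 23 [ 0.4407 -0.2281  0.0368]
-0.2 39 [ 0.4391 -0.1994  0.0277]
-0.17 39 [ 0.4431 -0.1696  0.0179]
-0.14 27 [ 0.4446 -0.1414  0.0073]
-0.11 10 [ 0.4666 -0.1075  0.0051]
```

View pics/s2.png

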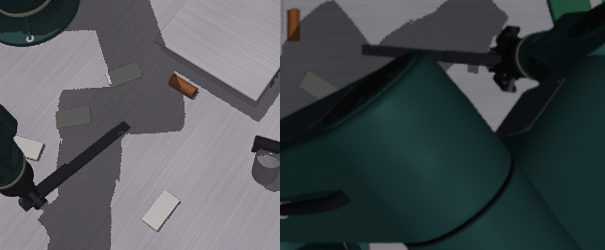

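The bar pivots passively in the grip and now hangs about 18° tip down, which is what I need. I lift it, square it up and carry it behind the block.

Request:
move_arm(
  rows=[
    {"hand":0.1,"tx":0,"ty":0,"tz":-0.01,"twist":0},
    {"hand":0.1,"tx":0,"ty":0,"tz":-0.03,"twist":0},
    {"hand":0.1,"tx":0,"ty":0,"tz":-0.05,"twist":0},
    {"hand":0.1,"tx":0.005,"ty":0.002,"tz":-0.07,"twist":-0.01},
    {"hand":0.1,"tx":0.017,"ty":0.007,"tz":-0.085,"twist":-0.02},
    {"hand":0.1,"tx":0.035,"ty":0.014,"tz":-0.09,"twist":-0.03},
    {"hand":0.1,"tx":0.058,"ty":0.023,"tz":-0.09,"twist":-0.045},
    {"hand":0.1,"tx":0.083,"ty":0.033,"tz":-0.09,"twist":-0.06},
    {"hand":0.1,"tx":0.108,"ty":0.043,"tz":-0.09,"twist":-0.075},
    {"hand":0.1,"tx":0.13,"ty":0.051,"tz":-0.09,"twist":-0.085},
    {"hand":0.1,"tx":0.148,"ty":0.058,"tz":-0.09,"twist":-0.095},
    {"hand":0.1,"tx":0.157,"ty":0.0615,"tz":-0.09,"twist":-0.095},
    {"hand":0.1,"tx":0.159,"ty":0.0625,"tz":-0.09,"twist":-0.095},
    {"hand":0.1,"tx":0.159,"ty":0.0625,"tz":-0.09,"twist":-0.095},
  ],
)

```text
time_s: 4.85
tcp_pos: [0.495, -0.2526, 0.2012]
tcp_rot: [-3.141, -0.0, 1.536]
contact_force: [0.1, -0.5, -8.7]
finger_gap: 0.0244
gripper_force: 59.5
```

```bash
cat >> bar.py <<'E'
def report(c):
    p,d=imaging.capture(c); w,u,v=cloud(c,d); t=bot.state()["tcp_pos"]
    px=p[v,u].astype(int); k=(abs(w[:,0]-t[0]-.006)<.035)&(w[:,1]>t[1]+.03)&(w[:,1]<.1)&(w[:,2]<t[2])&(w[:,2]>.003)&(px.max(1)<90)&(px[:,2]-px[:,0]<20)
    w,u,v=w[k],u[k],v[k]
    for _ in range(4):   # blade line: fit y->z, y->x on far part
        b=w[:,1]>w[:,1].max()-.165
        A=np.polyfit(w[b,1],w[b,2],1); X=np.polyfit(w[b,1],w[b,0],1)
        r=abs(w[:,2]-np.polyval(A,w[:,1])); w=w[~b|(r<.012)]
    ym=np.percentile(w[:,1],99.5); print(c,"n",len(w),b.sum(),"pitch deg",np.degrees(np.arctan(A[0])).round(1),"tip y",ym.round(4),"z top",np.polyval(A,ym).round(4),"x",np.polyval(X,ym).round(4),"yaw",(np.pi/2-np.arctan(X[0])).round(3))
    return p,d
E
python3 - <<'E'
from bar import *
st()
a,_=report("scene"); b,_=report("top")
cv2.imwrite("pics/s3.png",np.hstack([a[100:400,90:430],cv2.resize(b[130:400,240:560],(356,300))]))
E
```

```text
{'time_s': 4.85, 'joints': [-0.6185, 0.3374, -0.0907, 1.1431, -0.0001, 0.9874], 'tcp_pos': [0.495, -0.2526, 0.2012], 'tcp_rot': [-3.1412, -0.0001, 1.5357], 'contact_force': [0.0906, -0.5037, -8.6817], 'moment': [-0.3467, 0.0107, 0.0161], 'finger_gap': 0.0244, 'gripper_force': 59.512}
scene n 878 142 pitch deg 30.4 tip y 0.098 z top 0.0994 x 0.4798 yaw 1.729
top n 1001 259 pitch deg 29.9 tip y 0.0966 z top 0.1049 x 0.4804 yaw 1.7
```

View pics/s3.png

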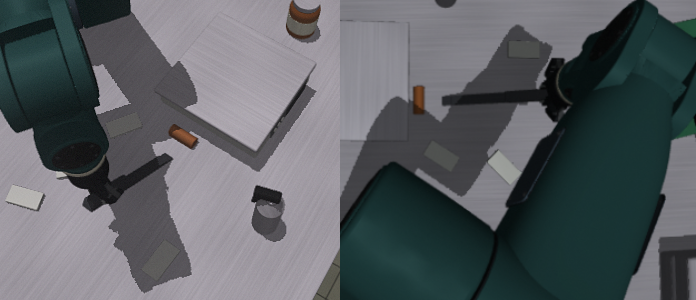

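```bash
cat > bar2.py <<'E'
from m import *
def report(c,ymax=.03,lat=.03,full=False):
    p,d=imaging.capture(c); w,u,v=cloud(c,d); t=bot.state()["tcp_pos"]
    px=p[v,u].astype(int); k=(abs(w[:,0]-t[0]-.004)<lat)&(w[:,1]>t[1]+.04)&(w[:,1]<ymax)&(w[:,2]<t[2])&(w[:,2]>.004)&(px.max(1)<95)&(px[:,2]-px[:,0]<20)
    w=w[k]
    ys=np.arange(t[1]+.04,ymax,.015)
    for y in ys:
        m=abs(w[:,1]-y)<.0075
        if m.sum()>3: print(c,round(y,3),m.sum(),"x",np.median(w[m,0]).round(4),"z10/50/90",np.percentile(w[m,2],[10,50,90]).round(3))
    print("ymax",np.percentile(w[:,1],99.5).round(4))
    return p,d
E
python3 - <<'E'
from bar2 import *
report("top"); report("scene")
E
```

```text
top -0.213 36 x 0.4937 z10/50/90 [0.148 0.153 0.155]
top -0.198 79 x 0.4955 z10/50/90 [0.136 0.144 0.151]
top -0.183 91 x 0.496 z10/50/90 [0.112 0.131 0.138]
top -0.168 61 x 0.4966 z10/50/90 [0.1   0.107 0.111]
top -0.153 66 x 0.4959 z10/50/90 [0.087 0.095 0.1  ]
top -0.138 61 x 0.4974 z10/50/90 [0.078 0.083 0.088]
top -0.123 62 x 0.4986 z10/50/90 [0.065 0.072 0.077]
top -0.108 60 x 0.5001 z10/50/90 [0.054 0.06  0.066]
top -0.093 59 x 0.4987 z10/50/90 [0.04  0.048 0.053]
top -0.078 57 x 0.4995 z10/50/90 [0.03  0.037 0.041]
top -0.063 53 x 0.501 z10/50/90 [0.013 0.025 0.031]
top -0.048 29 x 0.5007 z10/50/90 [0.006 0.01  0.012]
top 0.012 4 x 0.4709 z10/50/90 [0.02  0.021 0.022]
ymax 0.0046
scene -0.213 46 x 0.5014 z10/50/90 [0.134 0.15  0.154]
scene -0.198 98 x 0.5033 z10/50/90 [0.124 0.14  0.147]
scene -0.183 68 x 0.5053 z10/50/90 [0.109 0.13  0.136]
scene -0.168 70 x 0.5022 z10/50/90 [0.092 0.102 0.108]
scene -0.153 72 x 0.5022 z10/50/90 [0.08  0.09  0.095]
scene -0.138 64 x 0.5046 z10/50/90 [0.073 0.079 0.085]
scene -0.123 63 x 0.5043 z10/50/90 [0.062 0.068 0.074]
scene -0.108 63 x 0.5057 z10/50/90 [0.05  0.057 0.062]
scene -0.093 57 x 0.5054 z10/50/90 [0.037 0.044 0.05 ]
scene -0.078 58 x 0.5063 z10/50/90 [0.028 0.033 0.038]
scene -0.063 40 x 0.5059 z10/50/90 [0.013 0.018 0.026]
scene -0.048 27 x 0.5054 z10/50/90 [0.005 0.008 0.011]
scene 0.027 5 x 0.4849 z10/50/90 [0.015 0.018 0.022]
ymax 0.0251
```

The bar hangs at about 38° with its tip just on the bench near y=-0.043. I lift gently to see whether it holds that angle.

Request:
move_arm(
  rows=[
    {"hand":0.1,"tx":0,"ty":0,"tz":-0.005,"twist":0},
    {"hand":0.1,"tx":0,"ty":0,"tz":-0.013,"twist":0},
    {"hand":0.1,"tx":0,"ty":0,"tz":-0.023,"twist":0},
    {"hand":0.1,"tx":0,"ty":0,"tz":-0.033,"twist":0},
    {"hand":0.1,"tx":0,"ty":0,"tz":-0.041,"twist":0},
    {"hand":0.1,"tx":0,"ty":0,"tz":-0.047,"twist":0},
    {"hand":0.1,"tx":0,"ty":0,"tz":-0.05,"twist":0},
    {"hand":0.1,"tx":0,"ty":0,"tz":-0.05,"twist":0},
    {"hand":0.1,"tx":0,"ty":0,"tz":-0.05,"twist":0},
  ],
)

```text
time_s: 5.95
tcp_pos: [0.495, -0.2523, 0.251]
tcp_rot: [-3.141, -0.0, 1.536]
contact_force: [0.2, -0.1, -9.9]
finger_gap: 0.0244
gripper_force: 59.3
```

```bash
python3 - <<'E'
from bar2 import *
st(); report("top",ymax=0); report("scene",ymax=0)
E
```

```text
{'time_s': 5.95, 'joints': [-0.6181, 0.3178, 0.0168, 1.2702, -0.0, 0.9878], 'tcp_pos': [0.495, -0.2523, 0.251], 'tcp_rot': [-3.1412, -0.0002, 1.5358], 'contact_force': [0.1604, -0.0588, -9.8964], 'moment': [-0.4498, 0.0407, -0.0263], 'finger_gap': 0.0244, 'gripper_force': 59.3489}
top -0.212 43 x 0.4946 z10/50/90 [0.187 0.191 0.196]
top -0.197 90 x 0.4954 z10/50/90 [0.173 0.18  0.187]
top -0.182 91 x 0.496 z10/50/90 [0.141 0.152 0.171]
top -0.167 73 x 0.4982 z10/50/90 [0.13  0.136 0.141]
top -0.152 71 x 0.4975 z10/50/90 [0.11  0.12  0.126]
top -0.137 67 x 0.497 z10/50/90 [0.1   0.105 0.112]
top -0.122 64 x 0.4991 z10/50/90 [0.085 0.091 0.096]
top -0.107 60 x 0.4988 z10/50/90 [0.071 0.077 0.083]
top -0.092 60 x 0.5005 z10/50/90 [0.054 0.062 0.069]
top -0.077 62 x 0.5001 z10/50/90 [0.035 0.043 0.054]
top -0.062 19 x 0.5007 z10/50/90 [0.029 0.031 0.035]
ymax -0.0655
scene -0.212 38 x 0.4977 z10/50/90 [0.169 0.189 0.194]
scene -0.197 92 x 0.5069 z10/50/90 [0.156 0.176 0.185]
scene -0.182 64 x 0.5043 z10/50/90 [0.127 0.142 0.167]
scene -0.167 78 x 0.5023 z10/50/90 [0.08  0.13  0.137]
scene -0.152 73 x 0.5033 z10/50/90 [0.025 0.115 0.122]
scene -0.137 69 x 0.5053 z10/50/90 [0.093 0.101 0.108]
scene -0.122 64 x 0.5039 z10/50/90 [0.077 0.086 0.093]
scene -0.107 57 x 0.5061 z10/50/90 [0.066 0.072 0.08 ]
scene -0.092 50 x 0.5067 z10/50/90 [0.047 0.06  0.065]
scene -0.077 47 x 0.5057 z10/50/90 [0.033 0.039 0.044]
ymax -0.0694
```

Request:
move_arm(
  rows=[
    {"hand":0.1,"tx":0,"ty":0,"tz":-0.007,"twist":0},
    {"hand":0.1,"tx":0,"ty":0,"tz":-0.016,"twist":0},
    {"hand":0.1,"tx":0.002,"ty":0,"tz":-0.02,"twist":0},
    {"hand":0.1,"tx":0.008,"ty":0,"tz":-0.02,"twist":0},
    {"hand":0.1,"tx":0.02,"ty":0,"tz":-0.02,"twist":0},
    {"hand":0.1,"tx":0.038,"ty":0,"tz":-0.02,"twist":0},
    {"hand":0.1,"tx":0.056,"ty":0,"tz":-0.02,"twist":0},
    {"hand":0.1,"tx":0.074,"ty":0,"tz":-0.02,"twist":0},
    {"hand":0.1,"tx":0.092,"ty":0,"tz":-0.02,"twist":0},
    {"hand":0.1,"tx":0.104,"ty":0,"tz":-0.02,"twist":0},
    {"hand":0.1,"tx":0.11,"ty":0,"tz":-0.02,"twist":0},
    {"hand":0.1,"tx":0.112,"ty":0,"tz":-0.02,"twist":0},
    {"hand":0.1,"tx":0.112,"ty":0,"tz":-0.02,"twist":0},
  ],
)

```text
time_s: 7.35
tcp_pos: [0.4991, -0.1404, 0.2713]
tcp_rot: [3.142, 0.0, 1.536]
contact_force: [-0.8, -0.9, -8.9]
finger_gap: 0.0242
gripper_force: 59.8
```

```bash
python3 - <<'E'
from bar2 import *
st(); a,_=report("top",ymax=0.08); b,_=report("scene",ymax=.08)
cv2.imwrite("pics/s4.png",np.hstack([cv2.resize(b[150:300,180:380],(460,345)),cv2.resize(a[180:300,260:400],(340,291)).copy() if 0 else cv2.resize(a[170:290,270,None] if 0 else a[170:290,270:386],(333,345))]))
E
```

```text
{'time_s': 7.35, 'joints': [-0.4315, 0.2476, -0.0292, 1.2938, -0.0002, 1.1741], 'tcp_pos': [0.4991, -0.1404, 0.2713], 'tcp_rot': [3.1416, 0.0002, 1.536], 'contact_force': [-0.7818, -0.9428, -8.8941], 'moment': [-0.4519, -0.0029, 0.0039], 'finger_gap': 0.0242, 'gripper_force': 59.7823}
top -0.101 41 x 0.4975 z10/50/90 [0.191 0.212 0.215]
top -0.086 89 x 0.4999 z10/50/90 [0.195 0.201 0.208]
top -0.071 85 x 0.4998 z10/50/90 [0.162 0.171 0.193]
top -0.056 71 x 0.5006 z10/50/90 [0.147 0.154 0.16 ]
top -0.041 64 x 0.5012 z10/50/90 [0.131 0.137 0.145]
top -0.026 72 x 0.5015 z10/50/90 [0.114 0.121 0.128]
top -0.011 58 x 0.5027 z10/50/90 [0.101 0.108 0.113]
top 0.004 63 x 0.5041 z10/50/90 [0.086 0.091 0.097]
top 0.019 52 x 0.5044 z10/50/90 [0.067 0.077 0.084]
top 0.034 54 x 0.505 z10/50/90 [0.049 0.056 0.063]
ymax 0.0414
scene -0.101 14 x 0.5153 z10/50/90 [0.182 0.192 0.202]
scene -0.086 36 x 0.5151 z10/50/90 [0.168 0.185 0.197]
scene -0.071 34 x 0.5148 z10/50/90 [0.153 0.161 0.169]
scene -0.056 50 x 0.5085 z10/50/90 [0.14  0.149 0.155]
scene -0.041 53 x 0.5075 z10/50/90 [0.128 0.135 0.142]
scene -0.026 49 x 0.5102 z10/50/90 [0.112 0.12  0.127]
scene -0.011 50 x 0.509 z10/50/90 [0.096 0.104 0.112]
scene 0.004 45 x 0.509 z10/50/90 [0.083 0.09  0.097]
scene 0.019 45 x 0.5133 z10/50/90 [0.038 0.075 0.082]
scene 0.034 35 x 0.5092 z10/50/90 [0.05  0.055 0.061]
scene 0.049 34 x 0.5072 z10/50/90 [0.039 0.083 0.087]
scene 0.064 97 x 0.5002 z10/50/90 [0.024 0.036 0.048]
ymax 0.0607
```

View pics/s4.png

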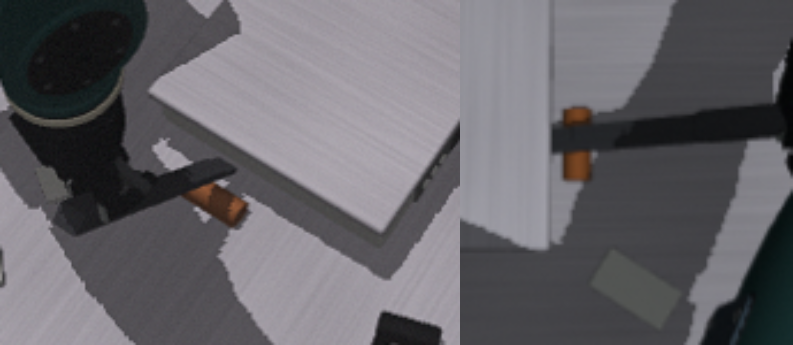

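Request:
move_arm(
  rows=[
    {"hand":0.1,"tx":0.003,"ty":0,"tz":0.003,"twist":0},
    {"hand":0.1,"tx":0.0055,"ty":0,"tz":0.011,"twist":0},
    {"hand":0.1,"tx":0.0055,"ty":0,"tz":0.021,"twist":0},
    {"hand":0.1,"tx":0.0055,"ty":0,"tz":0.03,"twist":0},
    {"hand":0.1,"tx":0.0055,"ty":0,"tz":0.036,"twist":0},
    {"hand":0.1,"tx":0.0055,"ty":0,"tz":0.039,"twist":0},
    {"hand":0.1,"tx":0.001,"ty":0,"tz":0.044,"twist":0},
    {"hand":0.1,"tx":-0.0035,"ty":0,"tz":0.049,"twist":0},
    {"hand":0.1,"tx":-0.008,"ty":0,"tz":0.054,"twist":0},
    {"hand":0.1,"tx":-0.0115,"ty":0,"tz":0.059,"twist":0},
    {"hand":0.1,"tx":-0.015,"ty":0,"tz":0.0635,"twist":0},
    {"hand":0.1,"tx":-0.0185,"ty":0,"tz":0.0685,"twist":0},
    {"hand":0.1,"tx":-0.0215,"ty":0,"tz":0.0735,"twist":0},
    {"hand":0.1,"tx":-0.024,"ty":0,"tz":0.0785,"twist":0},
    {"hand":0.1,"tx":-0.027,"ty":0,"tz":0.084,"twist":0},
    {"hand":0.1,"tx":-0.027,"ty":0,"tz":0.084,"twist":0},
  ],
)

```text
time_s: 9.05
tcp_pos: [0.4977, -0.1676, 0.1865]
tcp_rot: [-3.14, -0.0, 1.536]
contact_force: [-1.2, 1.7, -4.2]
finger_gap: 0.0242
gripper_force: 60.9
```

```bash
python3 - <<'E'
from bar2 import *
st(); a,_=report("top",ymax=0.06); b,_=report("scene",ymax=.06)
cv2.imwrite("pics/s5.png",np.hstack([cv2.resize(b[150:300,180:380],(460,345)),cv2.resize(a[170:290,270:386],(333,345))]))
E
```

```text
{'time_s': 9.05, 'joints': [-0.48, 0.2956, -0.1954, 1.081, -0.0001, 1.126], 'tcp_pos': [0.4977, -0.1676, 0.1865], 'tcp_rot': [-3.1405, -0.0004, 1.5356], 'contact_force': [-1.1553, 1.6925, -4.2364], 'moment': [0.7321, 0.0924, 0.0951], 'finger_gap': 0.0242, 'gripper_force': 60.8941}
top -0.127 39 x 0.4986 z10/50/90 [0.14  0.144 0.147]
top -0.112 69 x 0.4973 z10/50/90 [0.131 0.137 0.141]
top -0.097 75 x 0.4989 z10/50/90 [0.116 0.128 0.133]
top -0.082 76 x 0.4994 z10/50/90 [0.099 0.104 0.124]
top -0.067 57 x 0.5002 z10/50/90 [0.09  0.094 0.099]
top -0.052 55 x 0.5015 z10/50/90 [0.079 0.084 0.089]
top -0.037 59 x 0.5023 z10/50/90 [0.068 0.074 0.078]
top -0.022 59 x 0.5014 z10/50/90 [0.058 0.063 0.068]
top -0.007 50 x 0.5033 z10/50/90 [0.049 0.054 0.058]
top 0.008 51 x 0.5035 z10/50/90 [0.039 0.044 0.051]
top 0.023 54 x 0.5053 z10/50/90 [0.03  0.035 0.04 ]
top 0.038 34 x 0.5042 z10/50/90 [0.018 0.021 0.03 ]
ymax 0.0405
scene -0.127 12 x 0.5022 z10/50/90 [0.139 0.142 0.144]
scene -0.112 69 x 0.5052 z10/50/90 [0.122 0.133 0.139]
scene -0.097 77 x 0.5072 z10/50/90 [0.108 0.123 0.129]
scene -0.082 48 x 0.5095 z10/50/90 [0.092 0.1   0.109]
scene -0.067 63 x 0.5063 z10/50/90 [0.084 0.091 0.096]
scene -0.052 60 x 0.5049 z10/50/90 [0.077 0.082 0.086]
scene -0.037 55 x 0.507 z10/50/90 [0.067 0.073 0.076]
scene -0.022 55 x 0.5075 z10/50/90 [0.057 0.063 0.068]
scene -0.007 51 x 0.5072 z10/50/90 [0.047 0.054 0.058]
scene 0.008 54 x 0.5071 z10/50/90 [0.036 0.043 0.049]
scene 0.023 48 x 0.5087 z10/50/90 [0.029 0.034 0.039]
scene 0.038 62 x 0.5066 z10/50/90 [0.017 0.027 0.088]
scene 0.053 130 x 0.5055 z10/50/90 [0.011 0.033 0.049]
ymax 0.0599
```

Request:
move_arm(
  rows=[
    {"hand":0.1,"tx":-0.002,"ty":0,"tz":0.005,"twist":0},
    {"hand":0.1,"tx":-0.004,"ty":0,"tz":0.01,"twist":0},
    {"hand":0.1,"tx":-0.006,"ty":0,"tz":0.016,"twist":0},
    {"hand":0.1,"tx":-0.0075,"ty":0,"tz":0.0215,"twist":0},
    {"hand":0.1,"tx":-0.009,"ty":0,"tz":0.027,"twist":0},
    {"hand":0.1,"tx":-0.0105,"ty":0,"tz":0.033,"twist":0},
    {"hand":0.1,"tx":-0.013,"ty":0,"tz":0.0365,"twist":0},
    {"hand":0.1,"tx":-0.015,"ty":0,"tz":0.0395,"twist":0},
    {"hand":0.1,"tx":-0.015,"ty":0,"tz":0.0395,"twist":0},
  ],
)

```text
time_s: 10.05
tcp_pos: [0.4974, -0.1822, 0.1472]
tcp_rot: [-3.141, -0.001, 1.536]
contact_force: [1.8, 4.0, -5.9]
finger_gap: 0.0243
gripper_force: 61.9
```

```bash
python3 - <<'E'
from bar2 import *
st(); a,_=report("top",ymax=0.045); b,_=report("scene",ymax=.045)
cv2.imwrite("pics/s6.png",np.hstack([cv2.resize(b[150:300,180:380],(460,345)),cv2.resize(a[170:290,270:386],(333,345))]))
E
```

```text
{'time_s': 10.05, 'joints': [-0.5054, 0.3293, -0.2586, 0.984, 0.0008, 1.1005], 'tcp_pos': [0.4974, -0.1822, 0.1472], 'tcp_rot': [-3.141, -0.0012, 1.5356], 'contact_force': [1.8262, 4.0033, -5.877], 'moment': [1.2885, -0.4577, -0.1954], 'finger_gap': 0.0243, 'gripper_force': 61.924}
top -0.142 31 x 0.4965 z10/50/90 [0.112 0.114 0.116]
top -0.127 63 x 0.4973 z10/50/90 [0.108 0.111 0.114]
top -0.112 70 x 0.4981 z10/50/90 [0.097 0.104 0.108]
top -0.097 68 x 0.4988 z10/50/90 [0.085 0.098 0.101]
top -0.082 66 x 0.4989 z10/50/90 [0.074 0.079 0.083]
top -0.067 61 x 0.4996 z10/50/90 [0.067 0.073 0.076]
top -0.052 54 x 0.5005 z10/50/90 [0.062 0.065 0.071]
top -0.037 50 x 0.5015 z10/50/90 [0.056 0.059 0.063]
top -0.022 50 x 0.502 z10/50/90 [0.05  0.054 0.057]
top -0.007 54 x 0.5037 z10/50/90 [0.043 0.047 0.051]
top 0.008 45 x 0.5043 z10/50/90 [0.037 0.041 0.044]
top 0.023 54 x 0.5051 z10/50/90 [0.029 0.034 0.038]
top 0.038 35 x 0.5058 z10/50/90 [0.024 0.029 0.032]
ymax 0.0407
scene -0.142 30 x 0.507 z10/50/90 [0.109 0.113 0.116]
scene -0.127 86 x 0.5072 z10/50/90 [0.095 0.108 0.112]
scene -0.112 80 x 0.5053 z10/50/90 [0.09  0.102 0.106]
scene -0.097 69 x 0.5071 z10/50/90 [0.076 0.096 0.1  ]
scene -0.082 57 x 0.5063 z10/50/90 [0.072 0.076 0.08 ]
scene -0.067 68 x 0.5059 z10/50/90 [0.066 0.071 0.074]
scene -0.052 58 x 0.505 z10/50/90 [0.06  0.065 0.068]
scene -0.037 63 x 0.5077 z10/50/90 [0.054 0.059 0.061]
scene -0.022 56 x 0.5075 z10/50/90 [0.047 0.051 0.055]
scene -0.007 57 x 0.507 z10/50/90 [0.042 0.047 0.049]
scene 0.008 52 x 0.5071 z10/50/90 [0.035 0.04  0.043]
scene 0.023 55 x 0.5085 z10/50/90 [0.028 0.034 0.037]
scene 0.038 66 x 0.5087 z10/50/90 [0.023 0.029 0.087]
ymax 0.0444
```

View pics/s6.png

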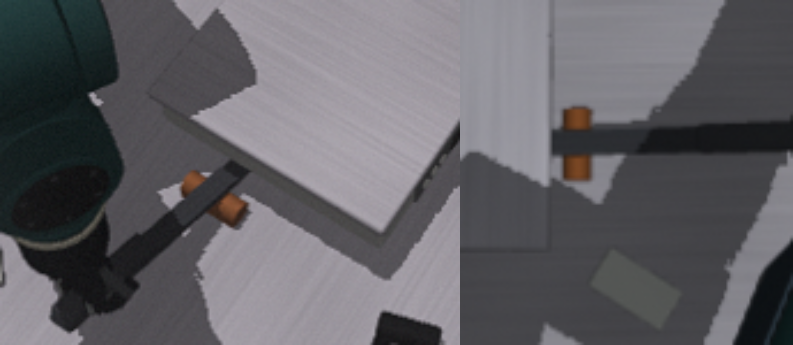

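The bar lies on the ridge with its tip under the low edge. I check the insertion depth from the case wall and the handle's step.

```bash
python3 - <<'E'
from h import *
z=np.load("scene0.npz"); w,u,v=cloud("scene",z["d"])
th=1.536; U=np.array([np.cos(th),np.sin(th)]); V=np.array([-U[1],U[0]]); F=np.array([.505,.015])
S=(w[:,:2]-F)@U; T=(w[:,:2]-F)@V
for lo,hi in((.02,.03),(.03,.04),(.04,.05),(.05,.06),(.06,.07),(.07,.08),(.08,.09)):
    m=(w[:,2]>lo)&(w[:,2]<hi)&(T<-.02)&(T>-.15)&(S>.0)&(S<.08); print("wall",lo,m.sum(),(np.percentile(S[m],[10,50,90])*1e3).round(1) if m.sum() else '')
for c in("top","scene"):
    p,d=imaging.capture(c); w,u,v=cloud(c,d); S=(w[:,:2]-F)@U; T=(w[:,:2]-F)@V; px=p[v,u].max(1)
    k=(abs(T)<.008 if c=="top" else abs(T+.002)<.008)&(px<95)&(w[:,2]>.02)
    q=np.tan(np.radians(23.2)); h=(w[:,2]+q*S)
    for s in np.arange(-.125,-.095,.003):
        m=k&(abs(S-s)<.0015); print(c,(s*1e3).round(),m.sum(),(np.percentile(h[m],[20,50,80])*1e3).round(1) if m.sum() else '',end='; ')
    m=k&(S<.02)&(S>-.095); print("\nblade fit",np.degrees(np.arctan(np.polyfit(S[m],w[m,2],1)[0])).round(2),(np.median(h[m])*1e3).round(1))
    m=k&(S<-.11)&(S>-.15); print("handle fit",np.degrees(np.arctan(np.polyfit(S[m],w[m,2],1)[0])).round(2),(np.median(h[m])*1e3).round(1))
E
```

```text
wall 0.02 87 [ 4.  43.3 45. ]
wall 0.03 85 [41.6 43.  44.6]
wall 0.04 73 [41.1 42.3 43.9]
wall 0.05 14 [39.8 41.4 42.2]
wall 0.06 0 
wall 0.07 3 [29.9 30.1 30.5]
wall 0.08 191 [27.8 30.7 53.9]
top -125.0 20 [ 50.1 497.8 509.5]; top -122.0 7 [49.4 51.3 52.9]; top -119.0 6 [48.4 51.1 52.4]; top -116.0 6 [48.9 50.  50.6]; top -113.0 12 [49.6 50.  51.4]; top -110.0 6 [49.8 51.8 53.2]; top -107.0 5 [48.9 49.9 50.7]; top -104.0 12 [35.7 42.8 50.5]; top -101.0 6 [36.  36.6 40.5]; top -98.0 8 [34.8 36.1 38.5]; 
blade fit -22.66 37.9
handle fit -80.6 521.4
scene -125.0 6 [47.5 47.8 50. ]; scene -122.0 11 [46.6 48.5 49.5]; scene -119.0 10 [47.4 50.  50.9]; scene -116.0 7 [47.7 49.5 49.7]; scene -113.0 7 [48.4 49.  49.2]; scene -110.0 5 [47.3 48.  49.3]; scene -107.0 4 [46.2 47.7 48.3]; scene -104.0 3 [36.1 37.3 37.5]; scene -101.0 8 [35.5 36.6 37.5]; scene -98.0 7 [35.5 36.2 37.5]; 
blade fit -22.64 36.7
handle fit -86.03 551.6
```

Request:
move_arm(
  rows=[
    {"hand":0.1,"tx":0.003,"ty":0,"tz":0.001,"twist":0},
    {"hand":0.1,"tx":0.0055,"ty":0,"tz":0.0023,"twist":0},
    {"hand":0.1,"tx":0.0045,"ty":0,"tz":0.006,"twist":0},
    {"hand":0.1,"tx":0.002,"ty":0,"tz":0.012,"twist":0},
    {"hand":0.1,"tx":-0.001,"ty":0,"tz":0.018,"twist":0},
    {"hand":0.1,"tx":-0.0045,"ty":0,"tz":0.0235,"twist":0},
    {"hand":0.1,"tx":-0.0075,"ty":0,"tz":0.029,"twist":0},
    {"hand":0.1,"tx":-0.01,"ty":0,"tz":0.0355,"twist":0},
    {"hand":0.1,"tx":-0.0125,"ty":0,"tz":0.042,"twist":0},
    {"hand":0.1,"tx":-0.0145,"ty":0,"tz":0.048,"twist":0},
    {"hand":0.1,"tx":-0.0165,"ty":0,"tz":0.0545,"twist":0},
    {"hand":0.1,"tx":-0.018,"ty":0,"tz":0.061,"twist":0},
    {"hand":0.1,"tx":-0.02,"ty":0,"tz":0.067,"twist":0},
    {"hand":0.1,"tx":-0.0215,"ty":0,"tz":0.073,"twist":0},
    {"hand":0.1,"tx":-0.0215,"ty":0,"tz":0.073,"twist":0},
  ],
)

```text
time_s: 11.75
tcp_pos: [0.4968, -0.2044, 0.074]
tcp_rot: [-3.141, 0.0, 1.535]
contact_force: [1.4, -4.5, 0.7]
finger_gap: 0.0239
gripper_force: 64.0
```

```bash
cat > chk.py <<'E'
from h import *
th=1.536; U=np.array([np.cos(th),np.sin(th)]); V=np.array([-U[1],U[0]]); F=np.array([.505,.015])
def chk(name=None):
    st(); out=[]
    for c in("top","scene"):
        p,d=imaging.capture(c); w,u,v=cloud(c,d); S=(w[:,:2]-F)@U; T=(w[:,:2]-F)@V; px=p[v,u].max(1)
        k=(abs(T)<.008)&(px<95)&(w[:,2]>.01)
        m=k&(S<.02)&(S>-.09); 
        if m.sum()>20:
            f=np.polyfit(S[m],w[m,2],1); h=w[:,2]-np.polyval(f,S); n=k&(h>.007)&(h<.017)&(S>-.15)&(S<-.07)
            print(c,"blade deg",np.degrees(np.arctan(f[0])).round(2),"z@s0",f[1].round(4),"step s",S[n].max().round(4) if n.sum() else None)
        x,y=w[:,0],w[:,1]; m=(x>.43)&(x<.66)&(y>.09)&(y<.28)&(w[:,2]>.07)&(w[:,2]<.14)
        f=np.linalg.lstsq(np.c_[S[m],T[m],np.ones(m.sum())],w[m,2],rcond=None)[0]; print(c,"scale slope s,t",f[:2].round(4),"n",m.sum())
        r=[w[(w[:,2]>.08)&(w[:,2]<.13)&(x>.37)&(x<.74)&(y>0.02)&(y<.37)]]; R=cv2.minAreaRect((r[0][:,:2]*1e3).astype(np.float32)); print("   plate",np.round(R[0],1),np.round(R[1],1),round(R[2],2))
        out.append((p,d))
    if name: cv2.imwrite(f"pics/{name}.png",np.hstack([cv2.resize(out[1][0][150:300,180:380],(460,345)),cv2.resize(out[0][0][170:290,270:386],(333,345))]))
    return out
E
python3 -c "
from chk import *
chk('s7')"
```

```text
{'time_s': 11.75, 'joints': [-0.5418, 0.406, -0.3608, 0.8039, -0.0004, 1.0646], 'tcp_pos': [0.4968, -0.2044, 0.074], 'tcp_rot': [-3.1415, 0.0004, 1.5352], 'contact_force': [1.381, -4.4729, 0.6792], 'moment': [-0.4774, -0.3073, -0.2236], 'finger_gap': 0.0239, 'gripper_force': 63.9552}
top blade deg -3.21 z@s0 0.0357 step s -0.1132
top scale slope s,t [0.0048 0.0001] n 6204
   plate [549.4 189.8] [285.2 291.2] 88.22
scene blade deg -3.49 z@s0 0.0351 step s -0.1161
scene scale slope s,t [ 0.0057 -0.0006] n 6208
   plate [549.9 188.6] [289.4 292. ] 88.25
```

Request:
move_arm(
  rows=[
    {"hand":0.1,"tx":-0.001,"ty":0,"tz":0.006,"twist":0},
    {"hand":0.1,"tx":-0.0015,"ty":0,"tz":0.012,"twist":0},
    {"hand":0.1,"tx":-0.002,"ty":0,"tz":0.018,"twist":0},
    {"hand":0.1,"tx":-0.003,"ty":0,"tz":0.024,"twist":0},
    {"hand":0.1,"tx":-0.0035,"ty":0,"tz":0.029,"twist":0},
    {"hand":0.1,"tx":-0.004,"ty":0,"tz":0.033,"twist":0},
    {"hand":0.1,"tx":-0.004,"ty":0,"tz":0.036,"twist":0},
    {"hand":0.1,"tx":-0.004,"ty":0,"tz":0.036,"twist":0},
  ],
)

```text
time_s: 12.65
tcp_pos: [0.4967, -0.2084, 0.0382]
tcp_rot: [-3.141, 0.001, 1.535]
contact_force: [-0.5, -7.0, 3.1]
finger_gap: 0.024
gripper_force: 64.1
```

```bash
python3 -c "
from chk import *
chk('s8')"
```

```text
{'time_s': 12.65, 'joints': [-0.5482, 0.4475, -0.4079, 0.7151, -0.0007, 1.0579], 'tcp_pos': [0.4967, -0.2084, 0.0382], 'tcp_rot': [-3.1415, 0.0008, 1.5354], 'contact_force': [-0.5168, -6.9799, 3.132], 'moment': [-0.8065, 0.0624, -0.124], 'finger_gap': 0.024, 'gripper_force': 64.1096}
top blade deg 5.74 z@s0 0.0359 step s -0.1166
top scale slope s,t [-0.0345  0.0002] n 6240
   plate [549.1 192.4] [284.4 289.3] 88.63
scene blade deg 5.88 z@s0 0.0353 step s -0.1188
scene scale slope s,t [-0.0334  0.0012] n 6098
   plate [549.5 190.5] [287.4 292.4] 88.08
```

Request:
move_arm(
  rows=[
    {"hand":0.1,"tx":-0.004,"ty":0,"tz":0.002,"twist":0},
    {"hand":0.3,"tx":-0.004,"ty":0,"tz":0.002,"twist":0},
    {"hand":0.45,"tx":-0.004,"ty":0,"tz":0.002,"twist":0},
    {"hand":0.6,"tx":-0.004,"ty":0,"tz":0.002,"twist":0},
    {"hand":0.6,"tx":-0.004,"ty":0,"tz":0.002,"twist":0},
    {"hand":0.6,"tx":-0.004,"ty":0,"tz":-0.01,"twist":0},
    {"hand":0.6,"tx":-0.004,"ty":0,"tz":-0.04,"twist":0},
    {"hand":0.6,"tx":-0.004,"ty":0,"tz":-0.085,"twist":0},
    {"hand":0.6,"tx":-0.004,"ty":0,"tz":-0.11,"twist":0},
  ],
)

```text
time_s: 13.65
tcp_pos: [0.497, -0.2122, 0.1514]
tcp_rot: [3.14, 0.001, 1.536]
contact_force: [0.4, -1.3, -0.3]
finger_gap: 0.0512
gripper_force: 0.0
```

```bash
python3 - <<'E'
from chk import *
chk('s9'); print(to(.6335,-.2637,.14,np.radians(87.3)))
E
```

```text
{'time_s': 13.65, 'joints': [-0.5544, 0.3412, -0.2275, 1.0, 0.0, 1.0514], 'tcp_pos': [0.497, -0.2122, 0.1514], 'tcp_rot': [3.1397, 0.001, 1.5358], 'contact_force': [0.4484, -1.3421, -0.2666], 'moment': [0.004, 0.0228, 0.0384], 'finger_gap': 0.0512, 'gripper_force': 0.0}
top blade deg 5.68 z@s0 0.0358 step s -0.1144
top scale slope s,t [-0.0357 -0.0007] n 6248
   plate [548.6 192.2] [285.5 289.8] 88.31
scene blade deg 6.11 z@s0 0.0354 step s -0.1183
scene scale slope s,t [-0.0346  0.0006] n 6104
   plate [550.9 189.1] [289.7 293.8] 89.27
[-0.0461  0.1373  0.0126  0.0121]
```

View pics/s9.png

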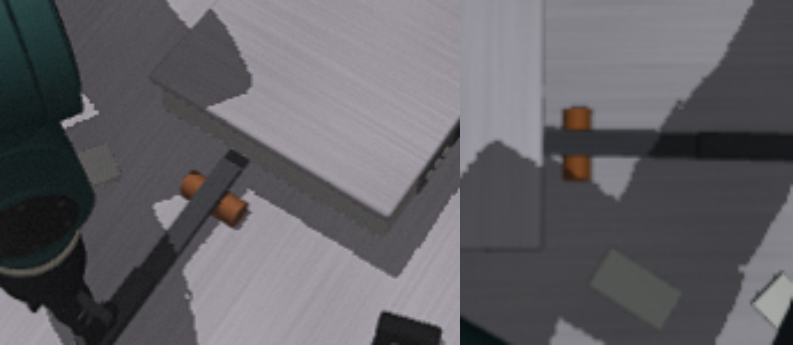

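The scale is held up at about -0.035 rad, with the bar resting at +6° on the bench. Next I grip the plate near its outer end.

Request:
move_arm(
  rows=[
    {"hand":0.75,"tx":-0.018,"ty":0.035,"tz":0.012,"twist":0.012},
    {"hand":0.75,"tx":-0.036,"ty":0.07,"tz":0.025,"twist":0.012},
    {"hand":0.75,"tx":-0.054,"ty":0.105,"tz":0.04,"twist":0.012},
    {"hand":0.75,"tx":-0.0717,"ty":0.138,"tz":0.05,"twist":0.012},
    {"hand":0.75,"tx":-0.0717,"ty":0.138,"tz":0.07,"twist":0.012},
    {"hand":0.75,"tx":-0.0717,"ty":0.138,"tz":0.1,"twist":0.012},
    {"hand":0.75,"tx":-0.0717,"ty":0.138,"tz":0.118,"twist":0.012},
    {"hand":0.75,"tx":-0.0717,"ty":0.138,"tz":0.125,"twist":0.012},
    {"hand":0.75,"tx":-0.0717,"ty":0.138,"tz":0.125,"twist":0.012},
    {"hand":0.2,"tx":-0.0717,"ty":0.138,"tz":0.125,"twist":0.012},
    {"hand":0.2,"tx":-0.0717,"ty":0.138,"tz":0.125,"twist":0.012},
    {"hand":0.2,"tx":-0.0717,"ty":0.138,"tz":0.125,"twist":0.012},
    {"hand":0.2,"tx":-0.0717,"ty":0.138,"tz":0.125,"twist":0.012},
    {"hand":0.2,"tx":-0.0717,"ty":0.138,"tz":0.115,"twist":0.012},
    {"hand":0.2,"tx":-0.0717,"ty":0.138,"tz":0.095,"twist":0.012},
    {"hand":0.2,"tx":-0.0717,"ty":0.138,"tz":0.085,"twist":0.012},
  ],
)

```text
time_s: 15.35
tcp_pos: [0.6325, -0.2887, 0.066]
tcp_rot: [3.14, 0.001, 1.524]
contact_force: [0.6, 0.4, -0.5]
finger_gap: 0.0423
gripper_force: 60.9
```

```bash
cat > pl.py <<'E'
from m import *
def plate(c,x0,x1,y0,y1,lo=.006,hi=.2,bright=110):
    i=imaging.camera_info(c); p,d=imaging.capture(c); w,u,v=cloud(c,d,info=i); px=p[v,u].astype(int)
    k=(w[:,0]>x0)&(w[:,0]<x1)&(w[:,1]>y0)&(w[:,1]<y1)&(w[:,2]>lo)&(w[:,2]<hi)&(px.min(1)>bright)
    if k.sum()>20:
        r=cv2.minAreaRect((w[k][:,:2]*1000).astype(np.float32)); print(c,k.sum(),np.round(r[0],1),np.round(r[1],1),round(r[2],1),"z",np.percentile(w[k,2],[10,50,90]).round(4),"ymin/max",np.percentile(w[k,1],[1,99]).round(4))
    else: print(c,k.sum())
    return p,d
E
python3 - <<'E'
from pl import *
st(); print(bot.finger_overhang, imaging.camera_info("wrist")["position"])
for c in("top","scene","wrist"): plate(c,.59,.68,-.33,-.2,.02,.1,70)
print(to(.5870,.0,.06,1.536))
E
```

```text
{'time_s': 15.35, 'joints': [-0.5453, 0.6486, 0.0773, 0.9975, -0.0, 1.0725], 'tcp_pos': [0.6325, -0.2887, 0.066], 'tcp_rot': [3.1398, 0.001, 1.5238], 'contact_force': [0.6489, 0.3614, -0.508], 'moment': [-0.0127, -0.0551, -0.0082], 'finger_gap': 0.0423, 'gripper_force': 60.8948}
0.025 [ 0.63490169 -0.21735217  0.18394793]
top 348 [ 634.7 -256.2] [69.7 44.1] 87.2 z [0.0501 0.0529 0.0556] ymin/max [-0.2899 -0.2214]
scene 186 [ 650.2 -266.7] [86.4 27.4] 77.2 z [0.0494 0.0523 0.0554] ymin/max [-0.3081 -0.2236]
wrist 20688 [ 633.2 -263.7] [84.6 84.8] 87.9 z [0.0522 0.053  0.054 ] ymin/max [-0.3034 -0.222 ]
[ 0.2862 -0.0588  0.0043 -0.0121]
```

Request:
move_arm(
  rows=[
    {"hand":0.2,"tx":0.01,"ty":-0.002,"tz":-0.005,"twist":-0.003},
    {"hand":0.2,"tx":0.035,"ty":-0.008,"tz":-0.01,"twist":-0.006},
    {"hand":0.2,"tx":0.07,"ty":-0.018,"tz":-0.01,"twist":-0.009},
    {"hand":0.2,"tx":0.105,"ty":-0.03,"tz":-0.01,"twist":-0.012},
    {"hand":0.2,"tx":0.14,"ty":-0.042,"tz":-0.005,"twist":-0.012},
    {"hand":0.2,"tx":0.175,"ty":-0.052,"tz":0.005,"twist":-0.012},
    {"hand":0.2,"tx":0.205,"ty":-0.0582,"tz":0.015,"twist":-0.012},
    {"hand":0.2,"tx":0.23,"ty":-0.0582,"tz":0.025,"twist":-0.012},
    {"hand":0.2,"tx":0.245,"ty":-0.0582,"tz":0.034,"twist":-0.012},
    {"hand":0.2,"tx":0.25,"ty":-0.0582,"tz":0.037,"twist":-0.012},
    {"hand":0.2,"tx":0.26,"ty":-0.0582,"tz":0.037,"twist":-0.012},
    {"hand":0.2,"tx":0.27,"ty":-0.0582,"tz":0.038,"twist":-0.012},
    {"hand":0.2,"tx":0.28,"ty":-0.0582,"tz":0.039,"twist":-0.012},
    {"hand":0.2,"tx":0.286,"ty":-0.0582,"tz":0.04,"twist":-0.012},
    {"hand":0.2,"tx":0.286,"ty":-0.0582,"tz":0.0405,"twist":-0.012},
    {"hand":0.2,"tx":0.286,"ty":-0.0582,"tz":0.0405,"twist":-0.012},
  ],
)

```text
time_s: 17.1
tcp_pos: [0.5886, -0.0002, 0.0251]
tcp_rot: [3.138, 0.001, 1.535]
contact_force: [-2.1, -1.1, 19.0]
finger_gap: 0.0421
gripper_force: 63.1
```

```bash
python3 - <<'E'
from pl import *
st()
a,_=plate("top",.55,.63,-.05,.05,.007,.02,70)
b,_=plate("scene",.55,.63,-.05,.06,.007,.02,60)
cv2.imwrite("pics/s10.png",np.hstack([cv2.resize(b[150:300,200:400],(460,345)),cv2.resize(a[150:270,270:386],(333,345))]))
E
```

```text
{'time_s': 17.1, 'joints': [-0.1384, 0.5286, -0.2955, 0.7432, -0.0006, 1.4677], 'tcp_pos': [0.5886, -0.0002, 0.0251], 'tcp_rot': [3.1381, 0.001, 1.5355], 'contact_force': [-2.072, -1.1233, 18.9764], 'moment': [-0.2767, 0.4112, 0.0024], 'finger_gap': 0.0421, 'gripper_force': 63.0963}
top 0
scene 190 [603.7  11.7] [85.1 55.9] 56.1 z [0.0082 0.0111 0.014 ] ymin/max [-0.0187  0.0586]
```

View pics/s10.png

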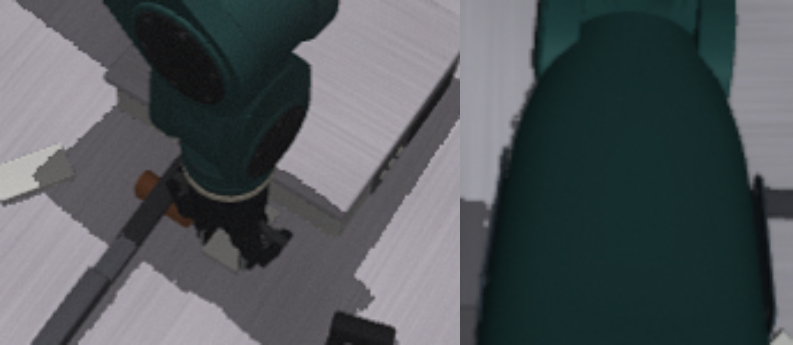

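The plate lies square in front of the scale, held at its outer end with the jaws clear of it. I release it, back off and turn the tool, so the back of a finger can push it home without the gripper's body meeting the scale.

Request:
move_arm(
  rows=[
    {"hand":0.57,"tx":0,"ty":0,"tz":-0.001,"twist":0},
    {"hand":0.57,"tx":0,"ty":0,"tz":-0.001,"twist":0},
    {"hand":0.57,"tx":0,"ty":0,"tz":-0.001,"twist":0},
    {"hand":0.57,"tx":0,"ty":0,"tz":-0.02,"twist":0},
    {"hand":0.57,"tx":-0.01,"ty":0,"tz":-0.05,"twist":0},
    {"hand":0.57,"tx":-0.03,"ty":0,"tz":-0.085,"twist":-0.14},
    {"hand":0.47,"tx":-0.06,"ty":0,"tz":-0.085,"twist":-0.28},
    {"hand":0.47,"tx":-0.08,"ty":-0.001,"tz":-0.085,"twist":-0.42},
    {"hand":0.47,"tx":-0.08,"ty":-0.001,"tz":-0.085,"twist":-0.57},
    {"hand":0.47,"tx":-0.08,"ty":-0.001,"tz":-0.085,"twist":-0.72},
    {"hand":0.47,"tx":-0.08,"ty":-0.001,"tz":-0.085,"twist":-0.87},
    {"hand":0.47,"tx":-0.08,"ty":-0.001,"tz":-0.085,"twist":-1.02},
    {"hand":0.47,"tx":-0.08,"ty":-0.001,"tz":-0.085,"twist":-1.17},
    {"hand":0.47,"tx":-0.08,"ty":-0.001,"tz":-0.085,"twist":-1.31},
    {"hand":0.47,"tx":-0.08,"ty":-0.001,"tz":-0.085,"twist":-1.45},
    {"hand":0.47,"tx":-0.08,"ty":-0.001,"tz":-0.085,"twist":-1.571},
    {"hand":0.47,"tx":-0.08,"ty":-0.001,"tz":-0.085,"twist":-1.571},
  ],
)

```text
time_s: 18.9
tcp_pos: [0.5833, -0.0799, 0.1081]
tcp_rot: [3.141, -0.0, 3.109]
contact_force: [0.8, 0.7, -0.5]
finger_gap: 0.0402
gripper_force: 0.0
```

```bash
python3 - <<'E'
from pl import *
st(); print(imaging.camera_info("wrist")["position"])
for c in("top","scene","wrist"): plate(c,.55,.63,-.04,.054,.007,.02,60)
print(to(.5855,-.0600,.029,3.107))
E
```

```text
{'time_s': 18.9, 'joints': [-0.2744, 0.4515, -0.1728, 0.9469, 0.0, -0.2414], 'tcp_pos': [0.5833, -0.0799, 0.1081], 'tcp_rot': [3.1415, -0.0004, 3.1086], 'contact_force': [0.8089, 0.7483, -0.51], 'moment': [0.0367, 0.0517, -0.0268], 'finger_gap': 0.0402, 'gripper_force': 0.0}
[ 0.51217615 -0.07678626  0.22611224]
top 327 [588.4  13.4] [61.  41.9] 88.8 z [0.0093 0.0122 0.015 ] ymin/max [-0.0169  0.044 ]
scene 468 [590.5  17.9] [72.3 42.8] 89.4 z [0.0086 0.0112 0.0144] ymin/max [-0.0178  0.053 ]
wrist 6126 [588.1  18.6] [71.4 44.4] 88.6 z [0.0113 0.0123 0.0131] ymin/max [-0.0166  0.0533]
[-0.0014  0.0199  0.0792 -0.0036]
```

Request:
move_arm(
  rows=[
    {"hand":0.47,"tx":-0.0015,"ty":0.005,"tz":0.03,"twist":0},
    {"hand":0.47,"tx":-0.0015,"ty":0.01,"tz":0.06,"twist":0},
    {"hand":0.47,"tx":-0.0015,"ty":0.01,"tz":0.075,"twist":0},
    {"hand":0.47,"tx":-0.0015,"ty":0.012,"tz":0.079,"twist":0},
    {"hand":0.47,"tx":-0.0015,"ty":0.018,"tz":0.079,"twist":0},
    {"hand":0.47,"tx":-0.0015,"ty":0.024,"tz":0.079,"twist":0},
    {"hand":0.47,"tx":-0.0015,"ty":0.029,"tz":0.079,"twist":0},
    {"hand":0.47,"tx":-0.0015,"ty":0.033,"tz":0.079,"twist":0},
    {"hand":0.47,"tx":-0.0015,"ty":0.037,"tz":0.079,"twist":0},
    {"hand":0.47,"tx":-0.0015,"ty":0.041,"tz":0.079,"twist":0},
    {"hand":0.47,"tx":-0.0015,"ty":0.045,"tz":0.079,"twist":0},
    {"hand":0.47,"tx":-0.0015,"ty":0.049,"tz":0.079,"twist":0},
    {"hand":0.47,"tx":-0.0015,"ty":0.053,"tz":0.079,"twist":0},
    {"hand":0.47,"tx":-0.0015,"ty":0.055,"tz":0.079,"twist":0},
    {"hand":0.47,"tx":-0.0015,"ty":0.055,"tz":0.079,"twist":0},
  ],
)

```text
time_s: 20.55
tcp_pos: [0.5868, -0.0247, 0.0292]
tcp_rot: [3.141, -0.0, 3.107]
contact_force: [0.1, 0.9, -1.0]
finger_gap: 0.0401
gripper_force: 0.0
```

```bash
python3 - <<'E'
from pl import *
st()
for c in("scene","wrist","top"): plate(c,.55,.63,-.02,.056,.007,.02,60)
E
```

```text
{'time_s': 20.55, 'joints': [-0.1808, 0.5242, -0.2899, 0.7569, 0.0002, -0.1463], 'tcp_pos': [0.5868, -0.0247, 0.0292], 'tcp_rot': [3.1414, -0.0002, 3.1071], 'contact_force': [0.1222, 0.8707, -1.0196], 'moment': [0.0188, -0.0037, -0.0294], 'finger_gap': 0.0401, 'gripper_force': 0.0}
scene 141 [605.4  27.7] [22.  60.4] 9.4 z [0.0084 0.0114 0.0144] ymin/max [-0.0017  0.0556]
wrist 7789 [586.1  26.2] [61.1 41. ] 87.9 z [0.0113 0.0123 0.0132] ymin/max [0.0006 0.0556]
top 32 [588.6  40.9] [ 5.9 40.9] 88.7 z [0.0097 0.0119 0.0147] ymin/max [0.038  0.0442]
```

Request:
move_arm(
  rows=[
    {"hand":0.55,"tx":0,"ty":0,"tz":0.001,"twist":0},
    {"hand":0.64,"tx":0,"ty":0,"tz":0.002,"twist":0},
    {"hand":0.72,"tx":0,"ty":0,"tz":0.003,"twist":0},
    {"hand":0.72,"tx":0,"ty":0.003,"tz":0.004,"twist":0},
    {"hand":0.72,"tx":0,"ty":0.006,"tz":0.004,"twist":0},
    {"hand":0.72,"tx":0,"ty":0.006,"tz":0.004,"twist":0},
  ],
)

```text
time_s: 21.3
tcp_pos: [0.5875, -0.0199, 0.0254]
tcp_rot: [-3.139, 0.001, 3.106]
contact_force: [2.0, -12.9, -1.5]
finger_gap: 0.0617
gripper_force: 0.0
```

```bash
python3 - <<'E'
from pl import *
st()
for c in("scene","wrist"):
    p,d=plate(c,.55,.63,-.02,.056,.007,.02,60)
i=imaging.camera_info("wrist"); w,u,v=cloud("wrist",d,info=i); px=p[v,u].min(1)
k=(w[:,2]>.009)&(w[:,2]<.015)&(px>60)&(w[:,1]<.07)&(w[:,1]>-.03)
for x in np.arange(.562,.616,.004):
    m=k&(abs(w[:,0]-x)<.002); print(x.round(3),m.sum(),w[m,1].min().round(4) if m.sum()>5 else '',w[m,1].max().round(4) if m.sum()>5 else '',end=' | ')
E
```

```text
{'time_s': 21.3, 'joints': [-0.1715, 0.5286, -0.2943, 0.7468, -0.0024, -0.1356], 'tcp_pos': [0.5875, -0.0199, 0.0254], 'tcp_rot': [-3.1391, 0.0008, 3.1057], 'contact_force': [2.0229, -12.9408, -1.4933], 'moment': [-1.3363, -0.1293, -0.2668], 'finger_gap': 0.0617, 'gripper_force': 0.0005}
scene 98 [603.4  34.9] [41.8 17.7] 89.8 z [0.0086 0.0118 0.0144] ymin/max [0.0147 0.0554]
wrist 5472 [586.9  33.9] [45.3 41.4] 88.0 z [0.0112 0.0123 0.0131] ymin/max [0.0154 0.0556]
0.562 0   | 0.566 478 0.0187 0.0699 | 0.57 1075 0.0183 0.0699 | 0.574 992 0.0183 0.0695 | 0.578 1011 0.0119 0.07 | 0.582 858 0.0206 0.07 | 0.586 735 0.0267 0.0699 | 0.59 669 0.0294 0.07 | 0.594 605 0.0328 0.07 | 0.598 524 0.0111 0.0698 | 0.602 369 0.0418 0.0699 | 0.606 133 0.0443 0.07 | 0.61 2   | 0.614 0   |
```

```bash
python3 - <<'E'
from chk import *
o=chk()
i=imaging.camera_info("wrist"); p,d=imaging.capture("wrist"); w,u,v=cloud("wrist",d,info=i); px=p[v,u].min(1)
# edge height profile seen by wrist: lowest case points, and everything between plate and edge
S=(w[:,:2]-F)@U; T=(w[:,:2]-F)@V
for t in (-.06,-.07,-.08,-.09,-.1,-.11):
    m=(abs(T-t)<.003)&(S>-.0)&(S<.12)
    print(t,[(lo,m2.sum(),(np.percentile(S[m2],[2,50,98])*1e3).round(0).tolist()) for lo in(-.004,.004,.009,.015,.025,.035,.05,.08) for m2 in [m&(w[:,2]>lo)&(w[:,2]<lo+.006)] if m2.sum()>3])
E
```

```text
{'time_s': 21.4, 'joints': [-0.1716, 0.5286, -0.2943, 0.7468, -0.002, -0.1357], 'tcp_pos': [0.5875, -0.02, 0.0254], 'tcp_rot': [-3.1395, 0.0008, 3.1056], 'contact_force': [2.1903, -11.3655, 0.2481], 'moment': [-1.2496, -0.1753, -0.2053], 'finger_gap': 0.0611, 'gripper_force': 0.0}
top blade deg 11.9 z@s0 0.5639 step s None
top scale slope s,t [-0.0354 -0.0006] n 6258
   plate [548.7 185.1] [302.4 289.5] 88.51
scene blade deg 26.89 z@s0 0.4704 step s -0.0745
scene scale slope s,t [-0.0342  0.0004] n 2549
   plate [551. 189.] [295.2 289.2] 88.36
-0.06 [(-0.004, np.int64(1653), [1.0, 37.0, 77.0]), (0.004, np.int64(720), [6.0, 38.0, 72.0]), (0.009, np.int64(981), [7.0, 36.0, 69.0]), (0.035, np.int64(4), [48.0, 48.0, 49.0]), (0.05, np.int64(254), [46.0, 47.0, 48.0])]
-0.07 [(-0.004, np.int64(169), [0.0, 3.0, 6.0]), (0.004, np.int64(51), [1.0, 6.0, 6.0]), (0.009, np.int64(1863), [3.0, 35.0, 68.0]), (0.015, np.int64(84), [0.0, 3.0, 6.0]), (0.025, np.int64(106), [0.0, 3.0, 6.0]), (0.035, np.int64(134), [0.0, 3.0, 21.0]), (0.05, np.int64(852), [1.0, 11.0, 48.0]), (0.08, np.int64(983), [22.0, 27.0, 34.0])]
-0.08 [(-0.004, np.int64(14), [0.0, 0.0, 1.0]), (0.009, np.int64(1402), [16.0, 41.0, 68.0]), (0.015, np.int64(5), [60.0, 61.0, 62.0]), (0.025, np.int64(14), [11.0, 60.0, 60.0]), (0.035, np.int64(5), [48.0, 48.0, 49.0]), (0.05, np.int64(221), [47.0, 48.0, 49.0]), (0.08, np.int64(396), [21.0, 22.0, 23.0])]
-0.09 [(-0.004, np.int64(12), [0.0, 0.0, 1.0]), (0.009, np.int64(1025), [23.0, 44.0, 65.0]), (0.015, np.int64(4), [61.0, 62.0, 64.0]), (0.08, np.int64(90), [21.0, 22.0, 23.0])]
-0.1 [(-0.004, np.int64(35), [0.0, 1.0, 2.0]), (0.009, np.int64(358), [34.0, 60.0, 69.0])]
-0.11 [(-0.004, np.int64(101), [0.0, 2.0, 6.0])]
```

```bash
python3 - <<'E'
from chk import *
i=imaging.camera_info("wrist"); p,d=imaging.capture("wrist"); w,u,v=cloud("wrist",d,info=i); px=p[v,u].astype(int).max(1)
S=(w[:,:2]-F)@U; T=(w[:,:2]-F)@V
for lo in np.arange(.02,.14,.01):
    r=[]
    for a,b in((-.06,-.03),(-.075,-.06),(-.09,-.075),(-.12,-.09)):
        for nm,kk in(("dk",px<70),("lt",px>=70)):
            m=kk&(T>a)&(T<b)&(w[:,2]>lo)&(w[:,2]<lo+.01)&(S>-.1)&(S<.12)
            if m.sum()>15: r.append((nm,a,int(m.sum()),(np.percentile(S[m],[2,50,98])*1e3).round().tolist()))
    print(round(lo,2),r)
E
```

```text
0.02 [('lt', -0.06, 585, [-12.0, -2.0, 11.0]), ('dk', -0.075, 188, [-64.0, -62.0, 1.0]), ('lt', -0.075, 287, [-69.0, -64.0, 6.0]), ('dk', -0.09, 845, [-75.0, -1.0, 62.0]), ('lt', -0.09, 36, [-73.0, 60.0, 62.0]), ('dk', -0.12, 91, [-63.0, -62.0, 12.0])]
0.03 [('dk', -0.075, 213, [-64.0, -62.0, 1.0]), ('lt', -0.075, 346, [-69.0, 1.0, 6.0]), ('dk', -0.09, 709, [-75.0, -62.0, 12.0]), ('lt', -0.09, 20, [-76.0, -71.0, 13.0]), ('dk', -0.12, 115, [-62.0, -1.0, -0.0])]
0.04 [('lt', -0.06, 1639, [46.0, 47.0, 48.0]), ('dk', -0.075, 454, [-75.0, -1.0, 12.0]), ('lt', -0.075, 969, [-68.0, 47.0, 48.0]), ('dk', -0.09, 593, [-82.0, -1.0, 20.0]), ('lt', -0.09, 473, [-73.0, 47.0, 49.0])]
0.05 [('lt', -0.06, 2443, [46.0, 47.0, 49.0]), ('dk', -0.075, 2675, [-91.0, -1.0, 29.0]), ('lt', -0.075, 1124, [-90.0, 47.0, 49.0]), ('dk', -0.09, 2114, [-82.0, 11.0, 20.0]), ('lt', -0.09, 601, [46.0, 48.0, 49.0]), ('dk', -0.12, 96, [-83.0, 18.0, 31.0]), ('lt', -0.12, 19, [-94.0, -77.0, 19.0])]
0.06 [('lt', -0.06, 654, [46.0, 48.0, 49.0]), ('dk', -0.075, 3077, [-93.0, -8.0, 31.0]), ('lt', -0.075, 1190, [-90.0, 48.0, 49.0]), ('dk', -0.09, 3142, [-90.0, -77.0, 27.0]), ('lt', -0.09, 700, [47.0, 48.0, 49.0]), ('dk', -0.12, 1619, [-93.0, 19.0, 31.0]), ('lt', -0.12, 28, [-94.0, -82.0, 21.0])]
0.07 [('dk', -0.075, 7339, [-94.0, -31.0, 32.0]), ('lt', -0.075, 72, [-96.0, 47.0, 48.0]), ('dk', -0.09, 1011, [-86.0, 21.0, 23.0]), ('lt', -0.09, 264, [-84.0, 48.0, 49.0]), ('dk', -0.12, 914, [-88.0, 20.0, 25.0]), ('lt', -0.12, 18, [-84.0, -83.0, 21.0])]
0.08 [('dk', -0.075, 11701, [-94.0, -31.0, 32.0]), ('lt', -0.075, 38, [-98.0, -96.0, -2.0]), ('dk', -0.09, 2280, [-86.0, 21.0, 23.0])]
0.09 [('dk', -0.075, 9248, [-90.0, -31.0, 28.0]), ('lt', -0.075, 32, [-85.0, -62.0, 0.0]), ('dk', -0.09, 208, [-86.0, -82.0, 24.0])]
0.1 [('dk', -0.075, 854, [-52.0, -39.0, -11.0])]
0.11 []
0.12 []
0.13 []
```

Request:
move_arm(
  rows=[
    {"hand":0.72,"tx":0,"ty":-0.004,"tz":0,"twist":0},
    {"hand":0.72,"tx":0,"ty":-0.008,"tz":-0.002,"twist":0},
    {"hand":0.72,"tx":0,"ty":-0.008,"tz":-0.002,"twist":0},
  ],
)

```text
time_s: 21.9
tcp_pos: [0.5868, -0.0273, 0.0275]
tcp_rot: [3.141, 0.0, 3.106]
contact_force: [-0.7, -0.4, -0.3]
finger_gap: 0.0616
gripper_force: 0.0
```

```bash
cat > pe.py <<'E'
from chk import *
def pe():
    st()
    i=imaging.camera_info("wrist"); p,d=imaging.capture("wrist"); w,u,v=cloud("wrist",d,info=i); px=p[v,u].min(1)
    S=(w[:,:2]-F)@U; T=(w[:,:2]-F)@V
    k=(w[:,2]>.009)&(w[:,2]<.015)&(px>60)&(S>-.04)&(S<.1)
    print("plate t -> S min,max"); print([(t.round(3),(np.percentile(S[m],[1,99])*1e3).round(1).tolist(),int(m.sum())) for t in np.arange(-.112,-.055,.004) for m in [k&(abs(T-t)<.002)] if m.sum()>20])
    k2=k&(S>.02)&(S<.045); print("T range at S 20-45",(np.percentile(T[k2],[1,99])*1e3).round(1), "S20-30",(np.percentile(T[k&(S>.02)&(S<.03)],[1,99])*1e3).round(1),"S50-60",(np.percentile(T[k&(S>.05)&(S<.06)],[1,99])*1e3).round(1))
    f=(w[:,2]>.016)&(w[:,2]<.035)&(S>.05)&(S<.1)&(T<-.05)&(T>-.12); print("foot",f.sum(),(np.percentile(S[f],[2,50])*1e3).round(1) if f.any() else'',(np.percentile(T[f],[2,98])*1e3).round(1) if f.any() else '',w[f,2].min().round(4) if f.any() else '')
if __name__=="__main__": pe()
E
python3 pe.py
```

```text
{'time_s': 21.9, 'joints': [-0.1852, 0.5261, -0.292, 0.7525, 0.0001, -0.1501], 'tcp_pos': [0.5868, -0.0273, 0.0275], 'tcp_rot': [3.1415, 0.0002, 3.1065], 'contact_force': [-0.704, -0.422, -0.3121], 'moment': [-0.0214, 0.0128, 0.0214], 'finger_gap': 0.0616, 'gripper_force': 0.0}
plate t -> S min,max
[(np.float64(-0.104), [36.7, 72.1], 103), (np.float64(-0.1), [27.1, 71.1], 410), (np.float64(-0.096), [24.0, 69.0], 629), (np.float64(-0.092), [17.1, 66.4], 729), (np.float64(-0.088), [14.7, 65.7], 825), (np.float64(-0.084), [11.3, 66.2], 902), (np.float64(-0.08), [8.1, 68.5], 997), (np.float64(-0.076), [5.6, 70.6], 1132), (np.float64(-0.072), [-5.4, 70.3], 1201), (np.float64(-0.068), [5.6, 70.3], 1194), (np.float64(-0.064), [5.8, 70.3], 1255), (np.float64(-0.06), [6.6, 71.6], 597)]
T range at S 20-45 [-100.8  -61. ] S20-30 [-99.4 -60.9] S50-60 [-101.4  -61.1]
foot 297 [58.8 60.1] [-90.4 -74.7] 0.0196
```

Request:
move_arm(
  rows=[
    {"hand":0.72,"tx":0,"ty":0,"tz":0.004,"twist":0},
    {"hand":0.72,"tx":0,"ty":0.003,"tz":0.0055,"twist":0},
    {"hand":0.72,"tx":0,"ty":0.006,"tz":0.0055,"twist":0},
    {"hand":0.72,"tx":0,"ty":0.008,"tz":0.0055,"twist":0},
    {"hand":0.72,"tx":0,"ty":0.008,"tz":0.0055,"twist":0},
  ],
)

```text
time_s: 22.45
tcp_pos: [0.5875, -0.0196, 0.022]
tcp_rot: [-3.14, 0.001, 3.106]
contact_force: [-0.3, -8.4, 5.2]
finger_gap: 0.0616
gripper_force: 1.9
```

```bash
python3 pe.py
```

```text
{'time_s': 22.45, 'joints': [-0.1711, 0.5322, -0.2987, 0.7388, -0.0018, -0.1358], 'tcp_pos': [0.5875, -0.0196, 0.022], 'tcp_rot': [-3.1397, 0.0009, 3.1063], 'contact_force': [-0.3354, -8.3726, 5.2323], 'moment': [-0.8937, 0.0228, -0.0052], 'finger_gap': 0.0616, 'gripper_force': 1.884}
plate t -> S min,max
[(np.float64(-0.104), [65.8, 71.0], 32), (np.float64(-0.1), [38.8, 70.6], 150), (np.float64(-0.096), [31.4, 68.9], 369), (np.float64(-0.092), [27.9, 65.9], 627), (np.float64(-0.088), [21.7, 65.7], 754), (np.float64(-0.084), [19.1, 66.2], 819), (np.float64(-0.08), [15.9, 68.8], 948), (np.float64(-0.076), [12.2, 69.9], 1083), (np.float64(-0.072), [2.1, 69.8], 1199), (np.float64(-0.068), [12.0, 70.2], 1158), (np.float64(-0.064), [11.9, 69.9], 1282), (np.float64(-0.06), [13.1, 71.5], 399)]
T range at S 20-45 [-97.4 -61.4] S20-30 [-90.4 -61.4] S50-60 [-95.9 -61.5]
foot 264 [59. 60.] [-90.2 -75.1] 0.02
```

The plate is square under the foot: its outer end is 34 mm out and it is centred within 1 mm of the foot. I go back to the bar handle.

Request:
move_arm(
  rows=[
    {"hand":0.72,"tx":0,"ty":-0.008,"tz":-0.002,"twist":0},
    {"hand":0.72,"tx":0,"ty":-0.02,"tz":-0.01,"twist":0},
    {"hand":0.7,"tx":0.005,"ty":-0.045,"tz":-0.04,"twist":0},
    {"hand":0.7,"tx":0.012,"ty":-0.075,"tz":-0.08,"twist":0.14},
    {"hand":0.7,"tx":0.025,"ty":-0.11,"tz":-0.11,"twist":0.28},
    {"hand":0.7,"tx":0.04,"ty":-0.14,"tz":-0.12,"twist":0.42},
    {"hand":0.7,"tx":0.06,"ty":-0.17,"tz":-0.12,"twist":0.56},
    {"hand":0.7,"tx":0.08,"ty":-0.19,"tz":-0.12,"twist":0.71},
    {"hand":0.7,"tx":0.084,"ty":-0.192,"tz":-0.12,"twist":0.86},
    {"hand":0.7,"tx":0.084,"ty":-0.192,"tz":-0.12,"twist":1.01},
    {"hand":0.7,"tx":0.084,"ty":-0.192,"tz":-0.12,"twist":1.16},
    {"hand":0.7,"tx":0.084,"ty":-0.192,"tz":-0.12,"twist":1.31},
    {"hand":0.7,"tx":0.084,"ty":-0.192,"tz":-0.12,"twist":1.45},
    {"hand":0.7,"tx":0.084,"ty":-0.192,"tz":-0.12,"twist":1.571},
    {"hand":0.7,"tx":0.084,"ty":-0.192,"tz":-0.12,"twist":1.571},
  ],
)

```text
time_s: 24.0
tcp_pos: [0.4961, -0.2084, 0.1421]
tcp_rot: [3.141, -0.0, 1.534]
contact_force: [0.2, 0.1, 0.6]
finger_gap: 0.0597
gripper_force: 0.0
```

```bash
python3 - <<'E'
from chk import *
chk()
i=imaging.camera_info("wrist"); p,d=imaging.capture("wrist"); w,u,v=cloud("wrist",d,info=i); px=p[v,u].max(1)
k=(w[:,2]>.012)&(w[:,2]<.05)&(abs(w[:,0]-.497)<.04)&(w[:,1]<-.11)&(w[:,1]>-.2)&(px<110)
for y in(-.19,-.17,-.15,-.13):
    m=k&(abs(w[:,1]-y)<.004); print(y,m.sum(),np.percentile(w[m,0],[3,97]).round(4) if m.sum()>9 else '')
print("to grip",to(.497,-.211,.038,1.536))
pp,dd=imaging.capture("scene"); w,u,v=cloud("scene",dd); px=pp[v,u].min(1); S=(w[:,:2]-F)@U; T=(w[:,:2]-F)@V
k=(w[:,2]>.009)&(w[:,2]<.015)&(px>60)&(S>-.03)&(S<.04)&(T<-.05)&(T>-.12); print("plate scene S,T",(np.percentile(S[k],[1,99])*1e3).round(1),(np.percentile(T[k],[1,99])*1e3).round(1),k.sum())
E
```

```text
{'time_s': 24.0, 'joints': [-0.5492, 0.3458, -0.2477, 0.9773, 0.0001, 1.0588], 'tcp_pos': [0.4961, -0.2084, 0.1421], 'tcp_rot': [3.1415, -0.0001, 1.5335], 'contact_force': [0.2314, 0.0719, 0.5694], 'moment': [0.0136, -0.0264, 0.0019], 'finger_gap': 0.0597, 'gripper_force': 0.0}
top blade deg 6.3 z@s0 0.0362 step s -0.1142
top scale slope s,t [-0.0356  0.0001] n 6248
   plate [549.3 193.2] [285.8 290.5] 88.45
scene blade deg 6.16 z@s0 0.0354 step s -0.1195
scene scale slope s,t [-0.0348  0.0001] n 6099
   plate [548.9 191.8] [288.7 293. ] 88.26
-0.19 370 [0.4848 0.5081]
-0.17 415 [0.485  0.5091]
-0.15 451 [0.4861 0.5101]
-0.13 498 [0.4863 0.5109]
to grip [-0.0028  0.0008  0.104   0.003 ]
plate scene S,T [10.4 38.9] [-106.9  -65.5] 141
```

Request:
move_arm(
  rows=[
    {"hand":0.7,"tx":-0.003,"ty":0.001,"tz":0.045,"twist":0},
    {"hand":0.7,"tx":-0.003,"ty":0.001,"tz":0.085,"twist":0},
    {"hand":0.7,"tx":-0.003,"ty":0.001,"tz":0.103,"twist":0},
    {"hand":0.7,"tx":-0.003,"ty":0.001,"tz":0.107,"twist":0},
    {"hand":0.1,"tx":-0.003,"ty":0.001,"tz":0.107,"twist":0},
    {"hand":0.1,"tx":-0.003,"ty":0.001,"tz":0.107,"twist":0},
    {"hand":0.1,"tx":-0.003,"ty":0.001,"tz":0.107,"twist":0},
    {"hand":0.1,"tx":-0.003,"ty":0.001,"tz":0.107,"twist":0},
    {"hand":0.1,"tx":-0.003,"ty":0.001,"tz":0.107,"twist":0},
    {"hand":0.1,"tx":-0.003,"ty":0.001,"tz":0.103,"twist":0},
    {"hand":0.1,"tx":-0.0025,"ty":0.001,"tz":0.099,"twist":0},
    {"hand":0.1,"tx":-0.002,"ty":0.001,"tz":0.095,"twist":0},
    {"hand":0.1,"tx":-0.0015,"ty":0.001,"tz":0.091,"twist":0},
    {"hand":0.1,"tx":-0.001,"ty":0.001,"tz":0.087,"twist":0},
    {"hand":0.1,"tx":-0.0005,"ty":0.001,"tz":0.083,"twist":0},
    {"hand":0.1,"tx":0,"ty":0.001,"tz":0.08,"twist":0},
    {"hand":0.1,"tx":0.0005,"ty":0.001,"tz":0.077,"twist":0},
    {"hand":0.1,"tx":0.001,"ty":0.001,"tz":0.074,"twist":0},
    {"hand":0.1,"tx":0.001,"ty":0.001,"tz":0.074,"twist":0},
  ],
)

```text
time_s: 26.1
tcp_pos: [0.4978, -0.2077, 0.0686]
tcp_rot: [3.141, 0.002, 1.535]
contact_force: [-0.3, -5.8, -4.1]
finger_gap: 0.0244
gripper_force: 59.1
```

```bash
python3 -c "
from chk import *
chk()"
```

```text
{'time_s': 26.1, 'joints': [-0.5458, 0.4139, -0.3648, 0.7905, -0.0012, 1.0604], 'tcp_pos': [0.4978, -0.2077, 0.0686], 'tcp_rot': [3.1407, 0.0018, 1.5354], 'contact_force': [-0.2905, -5.8361, -4.1453], 'moment': [-1.7707, -0.0033, -0.1438], 'finger_gap': 0.0244, 'gripper_force': 59.1331}
top blade deg -1.85 z@s0 0.0363 step s -0.1138
top scale slope s,t [0.0008 0.0006] n 6227
   plate [549.2 190.3] [286.3 291. ] 88.35
scene blade deg -1.68 z@s0 0.035 step s -0.1169
scene scale slope s,t [0.0014 0.0009] n 6194
   plate [548.5 188. ] [287.  293.1] 88.16
```

Request:
move_arm(
  rows=[
    {"hand":0.1,"tx":0.001,"ty":0,"tz":-0.004,"twist":0},
    {"hand":0.1,"tx":0.002,"ty":0,"tz":-0.009,"twist":0},
    {"hand":0.1,"tx":0.0035,"ty":0,"tz":-0.014,"twist":0},
    {"hand":0.1,"tx":0.005,"ty":0,"tz":-0.02,"twist":0},
    {"hand":0.1,"tx":0.0065,"ty":0,"tz":-0.026,"twist":0},
    {"hand":0.1,"tx":0.008,"ty":0,"tz":-0.032,"twist":0},
    {"hand":0.1,"tx":0.008,"ty":0,"tz":-0.032,"twist":0},
  ],
)

```text
time_s: 26.9
tcp_pos: [0.4981, -0.1989, 0.1006]
tcp_rot: [3.141, 0.0, 1.536]
contact_force: [0.1, 0.1, -7.8]
finger_gap: 0.0243
gripper_force: 59.3
```

```bash
python3 -c "
from chk import *
chk()"
```

```text
{'time_s': 26.9, 'joints': [-0.532, 0.3777, -0.3232, 0.8688, 0.0003, 1.0735], 'tcp_pos': [0.4981, -0.1989, 0.1006], 'tcp_rot': [3.1405, 0.0002, 1.5361], 'contact_force': [0.0728, 0.1349, -7.7859], 'moment': [-0.3377, -0.0603, -0.0395], 'finger_gap': 0.0243, 'gripper_force': 59.281}
top blade deg -11.35 z@s0 0.0359 step s -0.1084
top scale slope s,t [ 0.0007 -0.0001] n 6217
   plate [549.3 190. ] [285.9 291.5] 88.28
scene blade deg -10.23 z@s0 0.0356 step s -0.111
scene scale slope s,t [0.0016 0.0011] n 6200
   plate [548.9 188.2] [287.8 292.7] 88.22
```

Request:
move_arm(
  rows=[
    {"hand":0.1,"tx":-0.006,"ty":0,"tz":-0.001,"twist":0},
    {"hand":0.1,"tx":-0.018,"ty":0,"tz":-0.0035,"twist":0},
    {"hand":0.1,"tx":-0.035,"ty":0,"tz":-0.007,"twist":0},
    {"hand":0.1,"tx":-0.055,"ty":0,"tz":-0.012,"twist":0},
    {"hand":0.1,"tx":-0.078,"ty":0,"tz":-0.02,"twist":0},
    {"hand":0.1,"tx":-0.103,"ty":0,"tz":-0.03,"twist":0},
    {"hand":0.1,"tx":-0.13,"ty":0,"tz":-0.03,"twist":0},
    {"hand":0.1,"tx":-0.157,"ty":0,"tz":-0.03,"twist":0},
    {"hand":0.1,"tx":-0.182,"ty":0,"tz":-0.025,"twist":0},
    {"hand":0.1,"tx":-0.204,"ty":0,"tz":-0.015,"twist":0},
    {"hand":0.1,"tx":-0.22,"ty":0,"tz":-0.002,"twist":0},
    {"hand":0.1,"tx":-0.23,"ty":0,"tz":0.012,"twist":0},
    {"hand":0.1,"tx":-0.232,"ty":0,"tz":0.026,"twist":0},
    {"hand":0.1,"tx":-0.232,"ty":0,"tz":0.04,"twist":0},
    {"hand":0.1,"tx":-0.232,"ty":0,"tz":0.05,"twist":0},
    {"hand":0.1,"tx":-0.232,"ty":0,"tz":0.058,"twist":0},
    {"hand":0.1,"tx":-0.232,"ty":0,"tz":0.062,"twist":0},
    {"hand":0.1,"tx":-0.232,"ty":0,"tz":0.062,"twist":0},
  ],
)

```text
time_s: 28.8
tcp_pos: [0.4895, -0.4304, 0.0374]
tcp_rot: [-3.141, -0.001, 1.536]
contact_force: [-1.3, -0.0, -3.6]
finger_gap: 0.0242
gripper_force: 63.5
```

```bash
python3 - <<'E'
from chk import *
st()
for c in("top","scene"):
    p,d=imaging.capture(c); w,u,v=cloud(c,d); px=p[v,u].max(1); x,y=w[:,0],w[:,1]
    for yy in(-.38,-.34,-.3,-.26,-.22,-.18,-.14,-.1,-.06):
        m=(abs(y-yy)<.005)&(abs(x-.495)<.03)&(px<95)&(w[:,2]>.004)&(w[:,2]<.15)
        if m.sum()>4: print(c,yy,m.sum(),np.median(w[m],0).round(4))
    S=(w[:,:2]-F)@U; T=(w[:,:2]-F)@V
    m=(x>.43)&(x<.66)&(y>.09)&(y<.28)&(w[:,2]>.07)&(w[:,2]<.14); print("slope",np.linalg.lstsq(np.c_[S[m],T[m],np.ones(m.sum())],w[m,2],rcond=None)[0][:2].round(4))
E
```

```text
{'time_s': 28.8, 'joints': [-0.8461, 0.6074, -0.0941, 0.8701, -0.0001, 0.7591], 'tcp_pos': [0.4895, -0.4304, 0.0374], 'tcp_rot': [-3.141, -0.0005, 1.5364], 'contact_force': [-1.3471, -0.008, -3.5536], 'moment': [0.3144, 0.2118, 0.256], 'finger_gap': 0.0242, 'gripper_force': 63.5454}
top -0.18 26 [ 0.4963 -0.1802  0.0104]
top -0.14 18 [ 0.4974 -0.1409  0.0059]
slope [ 0.0005 -0.0008]
scene -0.38 62 [ 0.4959 -0.38    0.0222]
scene -0.34 65 [ 0.4975 -0.3397  0.0216]
scene -0.3 48 [ 0.4957 -0.2996  0.0098]
scene -0.26 52 [ 0.4974 -0.2604  0.0102]
scene -0.22 47 [ 0.4979 -0.22    0.0091]
scene -0.18 45 [ 0.4989 -0.1805  0.009 ]
scene -0.14 6 [ 0.5008 -0.1435  0.006 ]
slope [0.0015 0.0003]
```

Bar is nearly flat. I settle it by a couple of millimetres, release it, and retreat upward.

Request:
move_arm(
  rows=[
    {"hand":0.1,"tx":0,"ty":0,"tz":0.002,"twist":0},
    {"hand":0.1,"tx":0,"ty":0,"tz":0.003,"twist":0},
    {"hand":0.35,"tx":0,"ty":0,"tz":0.003,"twist":0},
    {"hand":0.5,"tx":0,"ty":0,"tz":0.003,"twist":0},
    {"hand":0.65,"tx":0,"ty":0,"tz":0.002,"twist":0},
    {"hand":0.65,"tx":0,"ty":0,"tz":0.002,"twist":0},
    {"hand":0.65,"tx":0,"ty":0,"tz":-0.015,"twist":0},
    {"hand":0.65,"tx":0,"ty":0,"tz":-0.05,"twist":0},
    {"hand":0.65,"tx":0,"ty":0,"tz":-0.1,"twist":0},
    {"hand":0.65,"tx":-0.03,"ty":-0.03,"tz":-0.15,"twist":0},
    {"hand":0.65,"tx":-0.05,"ty":-0.07,"tz":-0.18,"twist":0},
    {"hand":0.65,"tx":-0.05,"ty":-0.07,"tz":-0.18,"twist":0},
  ],
)

```text
time_s: 30.1
tcp_pos: [0.4163, -0.4804, 0.2211]
tcp_rot: [3.14, 0.004, 1.534]
contact_force: [0.2, -0.4, 0.2]
finger_gap: 0.0556
gripper_force: 0.0
```

```bash
python3 - <<'E'
from m import *
from chk import U,V,F
st()
for c in("top","scene"):
    p,d=imaging.capture(c); w,u,v=cloud(c,d); px=p[v,u]; x,y=w[:,0],w[:,1]; S=(w[:,:2]-F)@U; T=(w[:,:2]-F)@V
    m=(abs(x-.495)<.04)&(y<-.08)&(y>-.5)&(px.max(1)<95)&(w[:,2]>.005)&(w[:,2]<.06)
    print(c,"bar",*rect(w[m],.005,.06)[:5],"z handle/blade",[np.median(w[m&(abs(y-q)<.01),2]).round(4) for q in(-.42,-.36,-.25,-.16)])
    m=(x>.43)&(x<.66)&(y>.09)&(y<.28)&(w[:,2]>.07)&(w[:,2]<.14); print("slope",np.linalg.lstsq(np.c_[S[m],T[m],np.ones(m.sum())],w[m,2],rcond=None)[0][:2].round(4))
    m=(w[:,2]>.08)&(w[:,2]<.13)&(x>.37)&(x<.74)&(y>.02)&(y<.37); print("scale",*rect(w[m],.08,.13)[:3])
    k=(w[:,2]>.009)&(w[:,2]<.015)&(px.min(1)>60)&(S>-.03)&(S<.05)&(T<-.05)&(T>-.12); print("plate S,T",(np.percentile(S[k],[1,99])*1e3).round(1),(np.percentile(T[k],[1,99])*1e3).round(1),k.sum())
    for q in("sprayer","jar"):
        r=spotter.masks_of(c,q)
        if r: a=cloud(c,d,r[0]["pixels"])[0]; print(q,round(r[0]["confidence"],2),np.round(r[0]["xy"]),np.median(a,0).round(3))
E
```

```text
{'time_s': 30.1, 'joints': [-0.9846, 0.464, 0.1697, 1.2723, -0.0005, 0.6227], 'tcp_pos': [0.4163, -0.4804, 0.2211], 'tcp_rot': [3.1395, 0.0038, 1.5343], 'contact_force': [0.17, -0.4038, 0.1915], 'moment': [0.0121, -0.0372, 0.0235], 'finger_gap': 0.0556, 'gripper_force': 0.0}
top bar [ 494.7 -286.9] [406.6  74.8] 89.3 930 0.0123 z handle/blade [np.float64(0.0216), np.float64(0.0211), np.float64(0.0101), np.float64(0.0068)]
slope [0.0015 0.    ]
scale [549.2 190.2] [286.2 291.2] 88.3
plate S,T [14.2 29. ] [-103.4  -62.3] 76
sprayer 0.91 [337. 117.] [ 0.761 -0.057  0.126]
jar 0.73 [143. 192.] [0.58  0.467 0.117]
scene bar [ 491.7 -290.6] [ 66.2 416. ] 2.4 1593 0.0127 z handle/blade [np.float64(0.0202), np.float64(0.0207), np.float64(0.0085), np.float64(0.0066)]
slope [ 0.0022 -0.0001]
scale [549.2 187.9] [286.7 292.1] 88.0
plate S,T [11.  49.3] [-105.5  -65.1] 209
sprayer 0.73 [358. 310.] [ 0.782 -0.08   0.128]
jar 0.9 [393. 113.] [0.595 0.456 0.09 ]
```

```bash
python3 -c "
from station import close_job
print(close_job())"
```

```text
the job is handed in; nothing more can be done
None
```

The job is handed in at about 30 s: the scale stands level to within about 0.002 rad on the plate under its short foot, with 33 mm of plate sticking out. The bar lies flat on the open bench, clear of the scale, and the spray bottle and jar have not moved; while I pushed the plate in, the wrist briefly felt about 13 N, cause not found, and the scale did not visibly shift.

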